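Wedge the hinged setting plate up to its height mark

ROBOT

A 6-joint arm with a two-finger parallel gripper is mounted at the origin on a cart in front of the work surface, level with it; the furniture and walls round the work are solid. World frame = base frame: x ahead of the robot, y to its left, z up, the work surface at z = 0. Lengths are in m, angles in degrees, forces in N, time in s.
With the tool pointing down it reaches from about 0.35 to 0.925 m from the base axis. Payload 6.4 kg.
Tool frame: the origin (TCP) lies at the very end of the fingers, on their centre line; the grasp point (between the pads) lies 19 mm behind it; x points along the fingers, y is the direction in which the jaws open and shut, and the axes are right-handed (so a half turn about x gives the same grasp; the last joint's range is limited). The gripper opens to 85 mm and grips with 20 to 120 N. Pads are 22 mm wide; open, the fingers measure 114 mm over their backs; the gripper's body (76 mm by 85 mm) begins 54 mm behind the grasp point. The pads swing forward as they close: fully open they stand 13 mm farther back than shut.
Start: joints at [65.827, 14.043, 89.255, -0, 76.702, -9.975], TCP at [0.159, 0.63, 0.231] pointing down, gripper open.
Joint ranges: [-179.41, 179.41], [-58.25, 129.5], [7.25, 145.43], [-54.29, 234.29], [11.92, 165.04], [-157.13, 157.13]. Speed limits (degrees/s): [147.25, 147.25, 180, 180, 180, 180].

INTERFACE

Orientations are given as [roll, pitch, yaw] about the fixed x, y, z axes, in that order (R = Rz(yaw) Ry(pitch) Rx(roll)).
In Python, from cell import * gives the robot as it stands. The module is installed in compiled form; this text tells all that it offers.
- The arm moves only by the shell command python3 -m jog 'ROWS'. ROWS is JSON, a list of rows, each a list of 7 numbers: the closure, from -1 (fully open) to 1 (shut), then the shift along the tool's x, y, z in mm, then the turn, a rotation vector about the tool's x, y, z in rad. A call has 1 to 12 rows; each row is the pose to reach, as a shift and turn from the pose measured when the call began, along the tool's axes at that moment; what a row does not reach only later rows make up. A row lasts 1/10 s, in which the tool goes at most 50 mm and 8.59 degrees, less where a joint would pass 70% of its speed; a pose out of reach is approached as far as the arm can. A call with a gripper value outside its range is refused whole. The fingers move at their own pace and stop on an object; the grip force is fixed at half the most. Time passes only in rows, so rows that repeat a pose let the fingers close. It gives the time, the measured TCP pose, the force and the opening at its end, in the units of the state.
- state(): the state, without advancing time (a new reading comes with each control period).
- capture(name): name is "scene" or "top" or "wrist"; returns the picture (400x640x3 uint8, red, green, blue); there is no depth.
- calibration(name): a dict with "fov_y" (degrees; the focal length in pixels is half the picture's height over the tangent of half this angle, whatever the lens; pixels are square), "cx", "cy" (the principal point, pixels), "k1" (the pictures are not rectified: a ray, as slopes to the right and down, at radius r is drawn at 1 + k1 r^2 times it, then the intrinsics apply), "cam_to_world" (4x4, takes a point from camera to world coordinates). Camera axes: x right, y up, looking along -z (the intrinsics and any distortion apply to the point x, -y, -z); pixel columns grow to the right and rows downward; lengths in m; the calibration is good to about 2 mm. A picture is of the moment at which its call begins: read the wrist's pose just before it. calibration takes no time and is no camera call; for the wrist camera it gives the pose at the moment of the call.
- hand_in(): hands the job in, once; it reports no verdict.
Trained networks look in the newest picture that a camera, given by its name, has taken for a name from the list of things; names that differ only in an ending like _2 or _b are one class to them, and where a whole thing is asked for, a point or a joint stands for the part that bears it (a point fixed in the world has none). Each returns a list of dicts, best first, with "confidence" (0 to 1); they miss things now and then, are a little off and sometimes report something else, mostly with a low value. They report only what shows in the picture. A call takes as long as a camera call.
- recognise(camera, query): "at" ([column, row] in pixels, amid what is visible of it).
The state is a dict: "time": time; "q": joint angles; "joint_velocities": joint speeds; "joint_torque": joint torques, N m; "ee_pos": TCP position; "tool_rot": TCP orientation; "force": force on the tool from outside, world axes, zero at the start; "ft_torque": the same for the moment, N m; "opening": opening from 0.0 (shut) to 1.0 (fully open).
Only numpy, scipy, OpenCV 4.12 (cv2) and the standard library are available. Lean on these libraries where they do the work, as an engineer would, in place of code of your own. Each camera call takes 0.05 s, during which the arm holds its last target.

TASK

Clear the stray cap screw off the front of the setting fixture into the small open yellow bin. Then slide the long, slim wedge (not the short, steep one) thin end first, straight in under the middle of the plate's front roller until the plate's pointer is level with the marker on the gauge post, and leave it wedged there. Do not shift the marker, the bearing housing on the plate, the short wedge or the other parts standing about.

Things in the scene. Friction and masses are not known exactly. Their poses are not given: they have to be found in the camera images.
- fixture: Setting fixture, fixed to the bench. Origin: underside of its base plate below the front roller's axis, at mid width. x points along the lane from the open front to the hinge (roughly away from the robot), z up. Dark steel base plate: top at z = 6 mm (the wedge slides on it), y = -55 to 55 mm, x = -120 (front edge of the flat apron) to 170 mm. Gauge post 12 mm thick, 100 mm high at x = 0, y = 92 mm.
- roller (a point): Middle of the front roller's axis; moves with the hinged aluminium plate. Steel roller 16 mm in diameter across the plate's 94 mm width; with the plate down its lowest line is 7 mm above the base plate's top. Plate 12 mm thick, fixture x = -12 to 160 mm, top 39 mm above the bench when down; swings up freely about a hinge at fixture x = 150, z = 21 mm and sinks by its weight (3 to 5 N at the roller).
- pointer (a point): Tip of the pointer, a 3 mm thick dark steel blade at the left front corner of the hinged plate, at x = 0, y = 65 mm of the fixture. Point at mid thickness; 33 mm above the bench when the plate is down; rises with the roller, millimetre for millimetre.
- mark (a point): Tip of the marker, a 3 mm thick steel blade on a collar 22 mm in diameter that is clamped at some height on the gauge post, facing the pointer 3 mm away; point at mid thickness. 7 to 16 mm above the pointer's start height. The collar stays where it is unless pushed.
- long_wedge_grip (a point): Long slim steel wedge, loose, about 260 g, lying flat on its sole; 165 mm long, 36 mm wide. This point: centre of its grip block (45 mm long, 36 wide, 34 high), 17 mm above the sole. x points to the thin end, y across its width, z up.
- long_wedge_tip (a point): Middle of the long wedge's thin end, on the sole, 142.5 mm ahead of the grip block's centre. The taper is 120 mm long and rises evenly from 4 mm here to 28 mm at the grip block (1 up in 5 along). Steel on steel, it does not slip back by itself when left under the roller.
- short_wedge_grip (a point): Short steep wedge, loose, to be left alone: 100 mm long, 36 mm wide. This point is the centre of its grip block (40 mm long, 36 mm high) half-way up; x axis points to its thin end, 80 mm ahead. It may have changed places with the long wedge.
- screw_centre (a point): Stray black cap screw, loose, 44 mm long (its y axis), 15 mm thick, lying on the front apron of the fixture in the wedge's way. Centre of the screw, 7.5 mm above what it lies on.
- bin: Small open yellow plastic bin, fixed on a 22 mm high wooden board of its own footprint, 169 mm (x) by 138 mm (y), 62 mm high, walls 3 mm; only its front wall, at -x, is low (27 mm). Origin: centre of its underside; inner floor at 2 mm.
- housing_centre (a point): Grey bearing housing, loose, about 450 g, standing on the hinged plate behind the roller: foot 42 x 92 x 14 mm with a lying round body 50 mm across, 55 mm high in all; it must stay there. Centre, half-way up. Its top reaches about 94 mm above the bench, more as the plate rises.
- tool_holder_centre (a point): Steel tool holder, loose, standing upright to the right of the fixture, 63 mm across and 128 mm high. Centre, half-way up. Bystander.
- dowel_centre (a point): Steel dowel pin, loose, standing upright to the right of the apron, 21 mm across, 42 mm high. Centre, half-way up. Bystander.

How it is judged:
By the outcome, as a careful person would: the job done as asked, in the order asked, and still so for the second after the job is handed in, with the robot touching nothing.
It also fails if it takes over 64 s, if anything falls off the work surface, if the arm or the gripper's body presses on something with over 40 N, if the wrist force passes 120 N, or if a joint passes its speed limit or range.

## Working session

There is one attempt and no reset: what is moved stays moved. The work goes in short steps, Python scripts to look and compute and a shell command to move; the robot and the scene stay as the last step left them, time stands still between calls to the robot, and variables do not carry over. Pictures are saved under pics/ and viewed, and the job is handed in when it is done.

```bash
mkdir -p pics; cat > h.py <<'E'
import numpy as np, cv2
from cell import *
def K(c):
    f=200/np.tan(np.radians(c["fov_y"])/2); return f
def ray(c,uv):
    f=K(c); d=np.array([(uv[0]-c["cx"])/f,(uv[1]-c["cy"])/f]); s=d.copy()
    for _ in range(30): s=d/(1+c["k1"]*(s@s))
    T=np.array(c["cam_to_world"]); return T[:3,3], T[:3,:3]@np.array([s[0],-s[1],-1])
def onz(c,uv,z):
    o,d=ray(c,uv); return o+d*(z-o[2])/d[2]
def proj(c,p):
    T=np.array(c["cam_to_world"]); q=T[:3,:3].T@(np.array(p)-T[:3,3]); s=np.array([q[0],-q[1]])/-q[2]
    s=s*(1+c["k1"]*(s@s)); return s*K(c)+[c["cx"],c["cy"]]
def snap(n,f):
    im=capture(n); cv2.imwrite("pics/"+f,im[:,:,::-1]); return im
E
python3 - <<'E'
from h import *
s=state(); print(s)
for n in("scene","top","wrist"):
    snap(n,n+"0.png"); c=calibration(n); print(n,c)
N=["fixture","roller","pointer","mark","long_wedge_grip","long_wedge_tip","short_wedge_grip","screw_centre","bin","housing_centre","tool_holder_centre","dowel_centre"]
for n in("scene","top"):
    for q in N:
        print(n,q,[(np.round(r["at"],1).tolist(),round(r["confidence"],2)) for r in recognise(n,q)[:3]])
print(state()["time"])
E
```

```text
{'time': 0.0, 'q': array([ 6.58288862e+01,  1.40869159e+01,  8.93253687e+01, -4.38822771e-04,
        7.67001164e+01, -9.97575530e+00]), 'joint_velocities': array([ 0.04359152,  0.04674906, -0.13981908, -0.00119379,  0.05192766,
        0.07085912]), 'joint_torque': array([ 3.30888561e-04, -4.29520619e+01, -3.26125610e+01, -1.87799283e-04,
        5.45892704e-03, -1.62061690e-05]), 'ee_pos': array([0.15917007, 0.62963716, 0.23014479]), 'tool_rot': array([ -99.75816949,   89.88759823, -113.95342665]), 'force': array([ 0.41878531, -0.46285438,  0.33163516]), 'ft_torque': array([ 0.03161716, -0.0002964 , -0.04044721]), 'opening': 1.00236358706722}
scene {'fov_y': 50.73202647506041, 'cx': 316.2878268178505, 'cy': 197.64560644725043, 'k1': -0.11294249183228619, 'cam_to_world': array([[ 0.83875452,  0.40373483, -0.36536153,  0.09163816],
       [-0.54416979,  0.5978121 , -0.58864245, -0.76011486],
       [-0.01923792,  0.69254522,  0.7211179 ,  0.9801822 ],
       [ 0.        ,  0.        ,  0.        ,  1.        ]])}
top {'fov_y': 54.59586875185283, 'cx': 318.5479523432308, 'cy': 202.745
[... 1177 characters left out ...]
.9, 314.7], 0.76)]
scene housing_centre []
scene tool_holder_centre [([352.1, 173.1], 0.84), ([312.6, 196.2], 0.6)]
scene dowel_centre [([312.7, 198.1], 0.46)]
top fixture [([280.7, 166.8], 0.76), ([204.6, 219.2], 0.35)]
top roller [([276.5, 150.2], 0.64)]
top pointer []
top mark [([247.0, 177.4], 0.6)]
top long_wedge_grip [([375.0, 227.7], 0.48)]
top long_wedge_tip [([376.0, 222.3], 0.66)]
top short_wedge_grip [([204.3, 224.0], 0.73)]
top screw_centre [([280.2, 196.4], 0.53), ([277.9, 142.0], 0.43)]
top bin [([444.3, 253.5], 0.59)]
top housing_centre [([277.6, 139.6], 0.9)]
top tool_holder_centre [([204.6, 223.5], 0.61), ([324.3, 144.1], 0.57)]
top dowel_centre [([377.7, 224.2], 0.55)]
1.35
```

View pics/scene0.png

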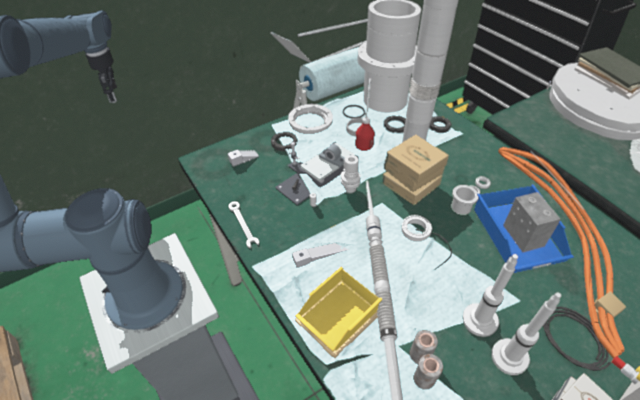

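View pics/top0.png

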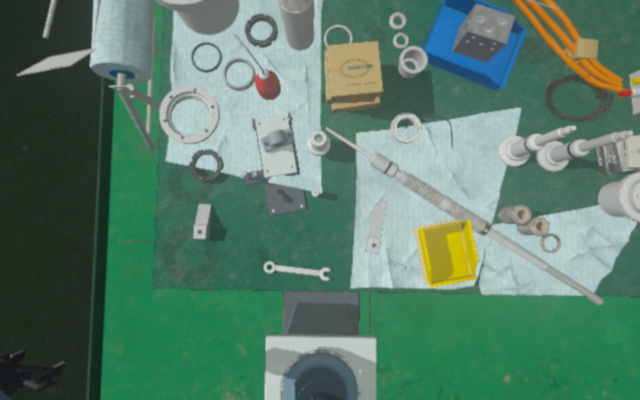

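```bash
python3 -c "
import cv2
a=cv2.imread('pics/top0.png')[100:300,160:520];cv2.imwrite('pics/top0z.png',cv2.resize(a,(800,444),interpolation=cv2.INTER_CUBIC))
a=cv2.imread('pics/scene0.png')[100:300,200:440];cv2.imwrite('pics/scene0z.png',cv2.resize(a,(720,600),interpolation=cv2.INTER_CUBIC))"
```

```text
(no output)
```

View pics/top0z.png

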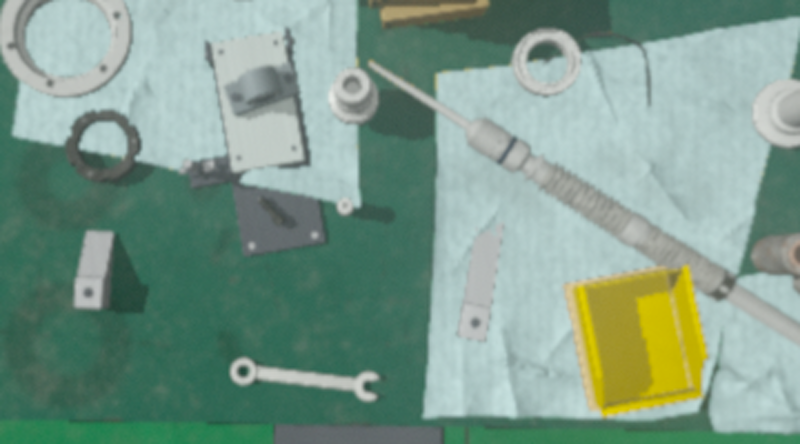

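View pics/scene0z.png

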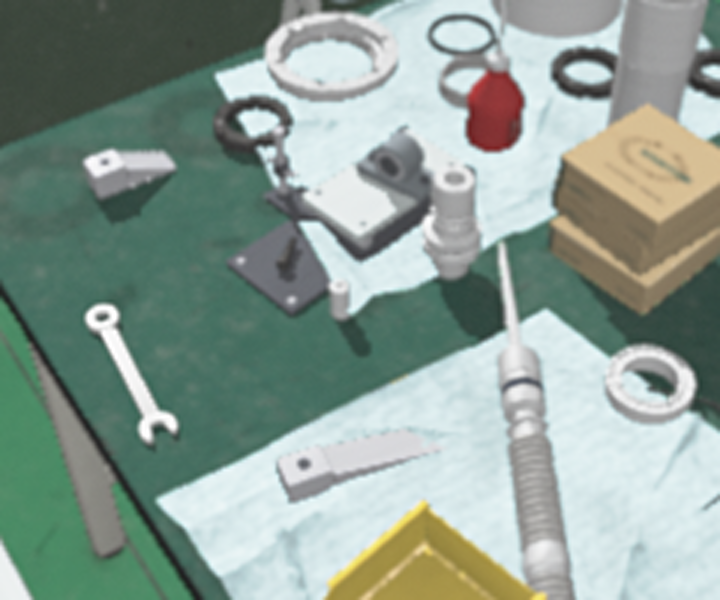

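View pics/wrist0.png

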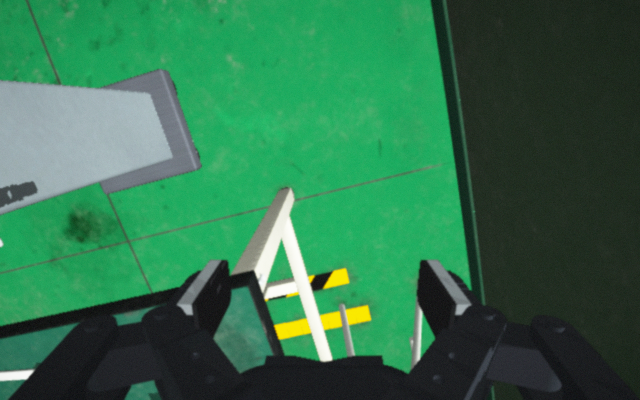

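The top view shows the long wedge at (376,225), thin end pointing away, with the bin right of it at (447,253). The fixture is at (280,165), with the screw on its apron at (283,195) and the dowel at (315,193). The short wedge is at (203,222). Next I'll measure these.

```bash
python3 - <<'E'
from h import *
c=calibration("top")
def z(p,h,n):
    uv=[160+p[0]*.45,100+p[1]*.45]; print(n,np.round(onz(c,uv,h)*1000,1)); return onz(c,uv,h)
a=z((248,254),.006,"apronL"); b=z((327,241),.006,"apronR")
z((209,40),.039,"plateBL");z((287,28),.039,"plateBR");z((301,161),.039,"plateFR");z((232,170),.039,"plateFL")
z((262,200),.013,"scr1");z((292,223),.013,"scr2")
z((346,207),.042,"dowel")
z((460,335),.034,"gripBL");z((484,340),.034,"gripBR");z((492,293),.034,"gripFR");z((466,287),.034,"gripFL");z((500,228),.0,"tip")
z((572,285),.084,"binBL");z((688,268),.084,"binBR");z((708,355),.084,"binR?");z((601,413),.05,"binF");z((701,398),.05,"binFR")
z((353,90),.128,"holder")
print(np.degrees(np.arctan2(*(b-a)[[1,0]]))+90)
E
```

```text
apronL [502.5 148.8   6. ]
apronR [521.1  45.1   6. ]
plateBL [778.2 201.1  39. ]
plateBR [795.3 100.3  39. ]
plateFR [622.1  79.   39. ]
plateFL [609.3 167.5  39. ]
scr1 [573.4 131.1  13. ]
scr2 [543.7  91.1  13. ]
dowel [563.4  20.2  42. ]
gripBL [ 402.5 -127.5   34. ]
gripBR [ 396.6 -158.1   34. ]
gripFR [ 456.5 -167.9   34. ]
gripFL [ 463.6 -134.7   34. ]
tip [ 541.9 -183.3    0. ]
binBL [ 468.4 -257.5   84. ]
binBR [ 491.2 -398.4   84. ]
binR? [ 386.3 -421.7   84. ]
binF [ 309.5 -301.9   50. ]
binFR [ 330.1 -426.1   50. ]
holder [695.7  12.6 128. ]
10.179850616242561
```

```bash
cat >> h.py <<'E'
from scipy.spatial.transform import Rotation as Ro
def R0(s=None):
    s=s or state(); return Ro.from_euler("xyz",s["tool_rot"],degrees=True)
def down(jaw,tilt=0):
    "tool x down, tool y at world angle jaw; tilt about tool y"
    a=np.radians(jaw); x=np.array([0,0,-1.]); y=np.array([np.cos(a),np.sin(a),0]); 
    return Ro.from_matrix(np.c_[x,y,np.cross(x,y)])*Ro.from_rotvec([0,np.radians(tilt),0])
def plan(pos,R,s=None):
    s=s or state(); r=R0(s); d=r.inv().apply(np.array(pos)-s["ee_pos"])*1000; w=(r.inv()*R).as_rotvec()
    print("shift",np.round(d,1),"turn",np.round(w,4),"steps",round(np.linalg.norm(d)/50,1),round(np.degrees(np.linalg.norm(w))/8.59,1))
E
python3 - <<'E'
from h import *
s=state();m=R0(s).as_matrix();print(m.round(3)); c=calibration("wrist");T=np.array(c["cam_to_world"])
print("cam in tool",(m.T@(T[:3,3]-s["ee_pos"])).round(4)); print((m.T@T[:3,:3]).round(3))
print("jaw",np.degrees(np.arctan2(m[1,1],m[0,1])))
for j in (143,-37): plan([.54,.105,.22],down(j))
E
```

```text
[[-0.     0.245  0.969]
 [ 0.     0.969 -0.245]
 [-1.     0.    -0.   ]]
cam in tool [-1.441e-01 -1.000e-04 -7.380e-02]
[[-0.001  0.286 -0.958]
 [ 1.     0.001 -0.001]
 [ 0.001 -0.958 -0.286]]
jaw 75.80215876186323
shift [  11.3 -415.8  497.8] turn [-1.1728  0.     -0.    ] steps 13.0 7.8
shift [  11.3 -415.8  497.8] turn [ 1.9688 -0.     -0.    ] steps 13.0 13.1
```

```bash
python3 -m jog '[[-1,11,-416,498,-1.173,0,0],[-1,11,-416,498,-1.173,0,0],[-1,11,-416,498,-1.173,0,0],[-1,11,-416,498,-1.173,0,0],[-1,11,-416,498,-1.173,0,0],[-1,11,-416,498,-1.173,0,0],[-1,11,-416,498,-1.173,0,0],[-1,11,-416,498,-1.173,0,0],[-1,11,-416,498,-1.173,0,0],[-1,11,-416,498,-1.173,0,0],[-1,11,-416,498,-1.173,0,0],[-1,11,-416,498,-1.173,0,0]]'; python3 - <<'E'
from h import *
plan([.54,.105,.22],down(143)); print(state()["q"]); snap("wrist","w1.png")
E
```

```text
time: 2.55
ee_pos: [0.4946, 0.1677, 0.222]
tool_rot: [-39.4, 89.9, 13.6]
force: [1.4, 0.3, 0.4]
opening: 0.998
shift [  2.1 -74.  -22.7] turn [0.0001 0.0008 0.0006] steps 1.5 0.0
[ 6.27477084e+00 -2.79010957e+00  1.08372819e+02  7.76385647e-03
  7.43594872e+01 -1.36730553e+02]
```

View pics/w1.png

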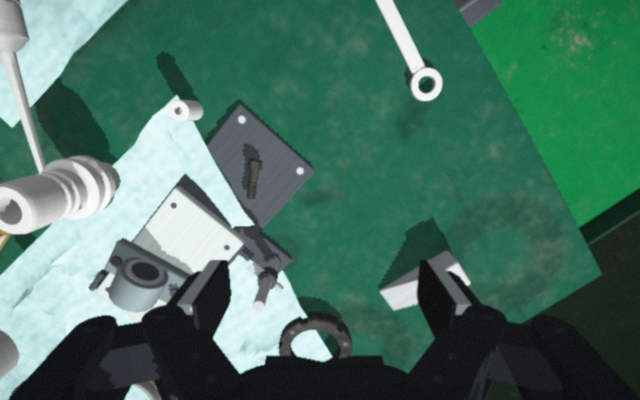

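The wrist view shows the apron with the screw at about (254,172), the apron corners at (240,101) and (313,171), and the dowel at (190,108). I'll zoom in for precise points.

```bash
python3 -c "
import cv2
a=cv2.imread('pics/w1.png')[90:310,90:330];cv2.imwrite('pics/w1z.png',cv2.resize(a,None,fx=2.7,fy=2.7,interpolation=cv2.INTER_CUBIC))
a=cv2.imread('pics/w1.png')[130:215,210:320];cv2.imwrite('pics/w1zz.png',cv2.resize(a,None,fx=7,fy=7,interpolation=cv2.INTER_CUBIC))"
```

```text
(no output)
```

View pics/w1z.png

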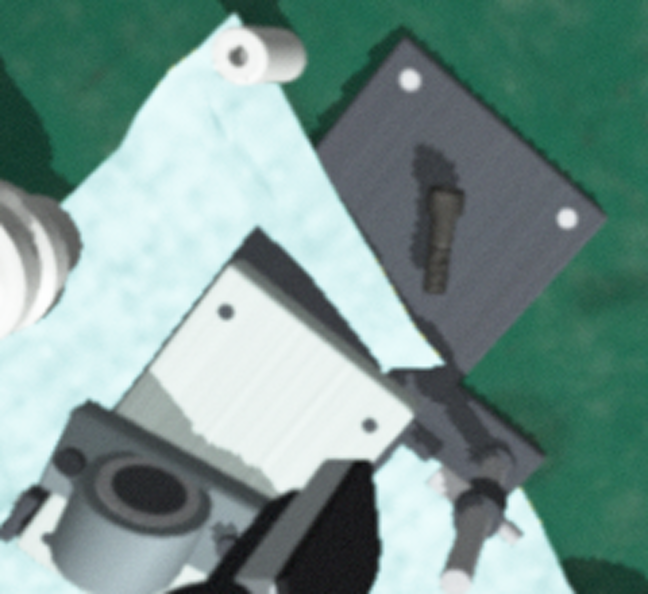

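View pics/w1zz.png

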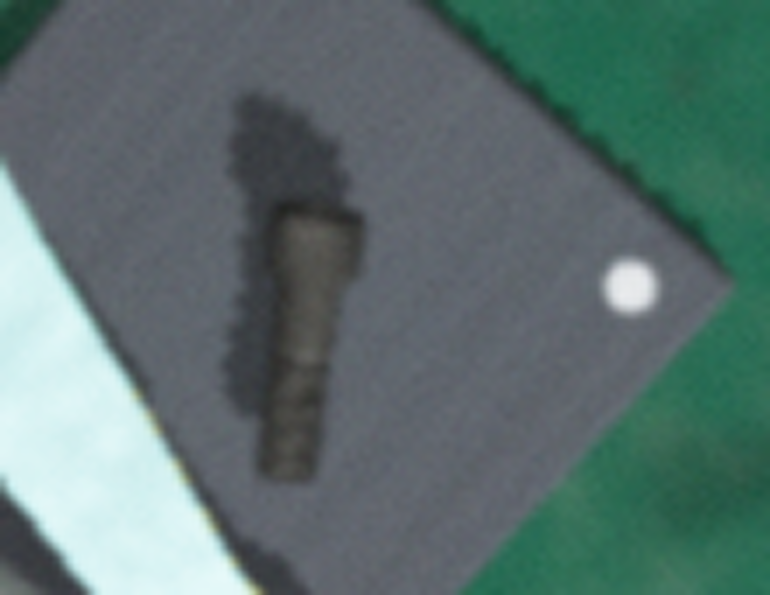

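```bash
python3 - <<'E'
from h import *
c=calibration("wrist")
def z(p,h,n,k=2.7,o=(90,90)):
    uv=[o[0]+p[0]/k,o[1]+p[1]/k]; r=onz(c,uv,h); print(n,np.round(r*1000,1)); return r
a=z((406,30),.006,"apronR");b=z((606,215),.006,"apronL")
z((320,145),.006,"right edge pt");z((465,372),.006,"left edge pt")
y=b-a;print("yaw",np.degrees(np.arctan2(y[1],y[0]))-90,np.linalg.norm(y)*1000)
f=z((235,263),.039,"plateFR");g=z((414,412),.039,"plateFL");y=g-f;print("yaw",np.degrees(np.arctan2(y[1],y[0]))-90,np.linalg.norm(y)*1000)
h=z((320,210),.0135,"head",7,(210,130));t=z((286,478),.0135,"tail",7,(210,130));d=t-h;print(np.linalg.norm(d)*1000,np.degrees(np.arctan2(d[1],d[0])),(h+t)/2)
z((237,52),.042,"dowel top")
E
```

```text
apronR [519.6  41.7   6. ]
apronL [502.  149.2   6. ]
right edge pt [578.2  54.    6. ]
left edge pt [595.1 166.9   6. ]
yaw 9.315115045501116 109.00345171683404
plateFR [624.9  71.6  39. ]
plateFL [610.2 161.8  39. ]
yaw 9.218585051014202 91.40645843852766
head [546.  100.4  13.5]
tail [579.1 130.3  13.5]
44.65460468247123 42.06588012434762 [0.56256103 0.11534088 0.0135    ]
dowel top [567.   15.6  42. ]
```

```bash
python3 - <<'E'
from h import *
for z in(.1,.009): plan([.557,.110,z],down(132))
E
```

```text
shift [122.5 -77.7  -5.9] turn [ 0.1863 -0.0002  0.005 ] steps 2.9 1.2
shift [213.5 -77.2  -5.8] turn [ 0.1863 -0.0002  0.005 ] steps 4.5 1.2
```

```bash
python3 -m jog '[[-1,60,-78,-6,0.186,0,0],[-1,122,-78,-6,0.186,0,0],[-1,122,-78,-6,0.186,0,0],[-1,165,-78,-6,0.186,0,0],[-1,190,-78,-6,0.186,0,0],[-1,205,-78,-6,0.186,0,0],[-1,213,-78,-6,0.186,0,0],[-1,213,-78,-6,0.186,0,0],[-1,213,-78,-6,0.186,0,0]]'; python3 - <<'E'
from h import *
plan([.557,.110,.009],down(132)); snap("wrist","w2.png")
E
```

```text
time: 3.5
ee_pos: [0.5588, 0.1096, 0.0112]
tool_rot: [-70.4, 89.6, -28.4]
force: [-0.3, 0.1, 0.2]
opening: 0.999
shift [ 2.2  1.5 -1.1] turn [0.0006 0.0025 0.007 ] steps 0.1 0.0
```

View pics/w2.png

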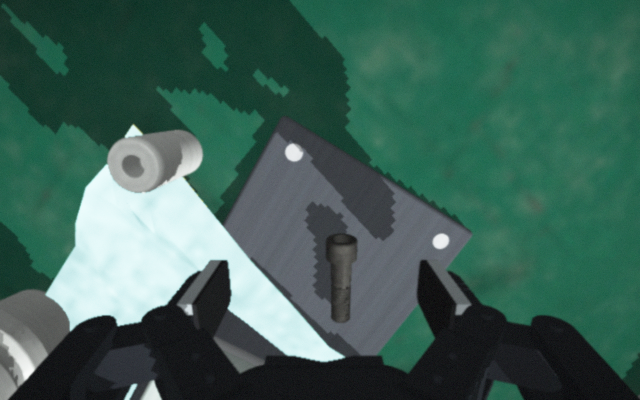

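```bash
python3 - <<'E'
from h import *
c=calibration("wrist");s=state();m=R0(s)
print("tcp",proj(c,s["ee_pos"]))
h=onz(c,(342,240),.0135);t=onz(c,(341,320),.011);print(h,t,(h+t)/2,np.linalg.norm(h-t)); print("in tool mm",m.inv().apply(h-s["ee_pos"])*1000,m.inv().apply(t-s["ee_pos"])*1000)
E
```

```text
tcp [322.12017615 263.8925637 ]
[0.54236844 0.10750843 0.0135    ] [0.57698517 0.13923066 0.011     ] [0.5596768  0.12336955 0.01225   ] 0.047019865009733645
in tool mm [ -2.20060486   9.5325245  -13.73349317] [ 0.42978076  9.93094885 33.21104895]
```

```bash
python3 -m jog '[[-1,2,9,0,0,0,0],[-1,2,9,0,0,0,0],[1,2,9,0,0,0,0],[1,2,9,0,0,0,0],[1,2,9,0,0,0,0],[1,2,9,0,0,0,0],[1,2,9,0,0,0,0],[1,2,9,0,0,0,0],[1,2,9,0,0,0,0],[1,2,9,0,0,0,0]]'; python3 - <<'E'
from h import *
snap("wrist","w3.png")
for p in([.557,.110,.16],): plan(p,down(132))
E
```

```text
time: 4.55
ee_pos: [0.5532, 0.1162, 0.0096]
tool_rot: [-67.4, 89.5, -25.3]
force: [0.3, -0.9, 1.2]
opening: 0.154
shift [-150.4   -8.3   -0.9] turn [0.0005 0.0033 0.0078] steps 3.0 0.1
```

View pics/w3.png

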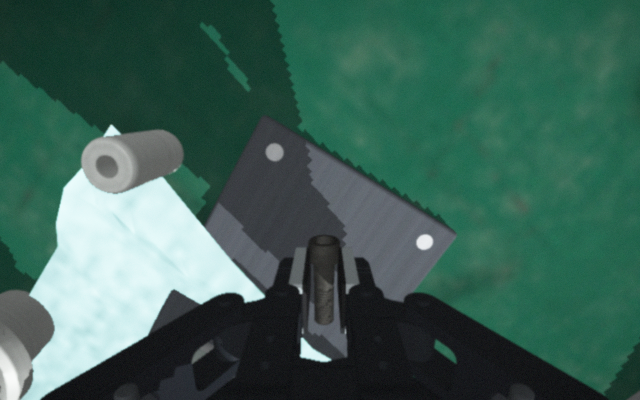

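```bash
python3 -m jog '[[1,-50,0,0,0,0,0],[1,-100,0,0,0,0,0],[1,-155,0,0,0,0,0],[1,-155,0,0,0,0,0]]'; python3 - <<'E'
from h import *
snap("wrist","w4.png")
for p in([.40,-.345,.17],[.4,-.345,.065]): plan(p,down(80))
E
```

```text
time: 5.0
ee_pos: [0.5562, 0.117, 0.1721]
tool_rot: [-51.3, 88.8, -9.2]
force: [0.9, 0.5, -0.1]
opening: 0.154
shift [  -1.4 -239.4 -424.3] turn [0.9083 0.0156 0.0082] steps 9.7 6.1
shift [ 103.6 -237.9 -425.4] turn [0.9083 0.0156 0.0082] steps 10.0 6.1
```

View pics/w4.png

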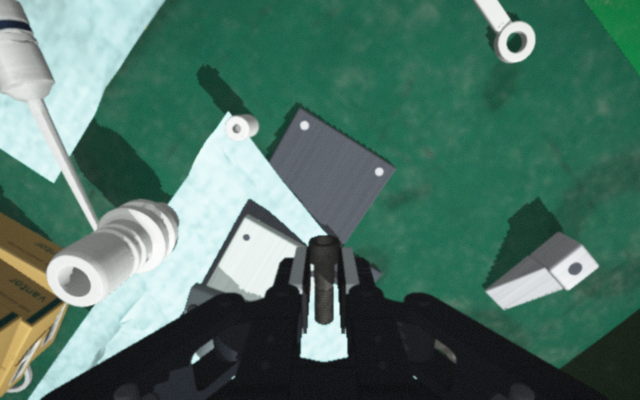

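The screw is held at (322,275) and the apron is clear. Moving to the bin.

```bash
python3 -m jog '[[1,-1,-240,-425,0.908,0.016,0.008],[1,-1,-240,-425,0.908,0.016,0.008],[1,-1,-240,-425,0.908,0.016,0.008],[1,-1,-240,-425,0.908,0.016,0.008],[1,-1,-240,-425,0.908,0.016,0.008],[1,-1,-240,-425,0.908,0.016,0.008],[1,-1,-240,-425,0.908,0.016,0.008],[1,-1,-240,-425,0.908,0.016,0.008],[1,-1,-240,-425,0.908,0.016,0.008],[1,-1,-240,-425,0.908,0.016,0.008],[1,-1,-240,-425,0.908,0.016,0.008],[1,-1,-240,-425,0.908,0.016,0.008]]'; python3 - <<'E'
from h import *
snap("wrist","w5.png")
print(state()["q"])
for p in([.40,-.345,.17],[.4,-.345,.06]): plan(p,down(80))
E
```

```text
time: 6.25
ee_pos: [0.3989, -0.3454, 0.1675]
tool_rot: [138.9, 89.8, 128.8]
force: [0.6, -0.4, -0.7]
opening: 0.155
[-5.31274845e+01  1.63135090e+00  1.10002592e+02 -6.14223466e-03
  6.85725504e+01 -1.33129802e+02]
shift [-2.3 -0.1  0.7] turn [ 0.0001 -0.0027 -0.0024] steps 0.0 0.0
shift [107.7  -0.4   1. ] turn [ 0.0001 -0.0027 -0.0024] steps 2.2 0.0
```

View pics/w5.png

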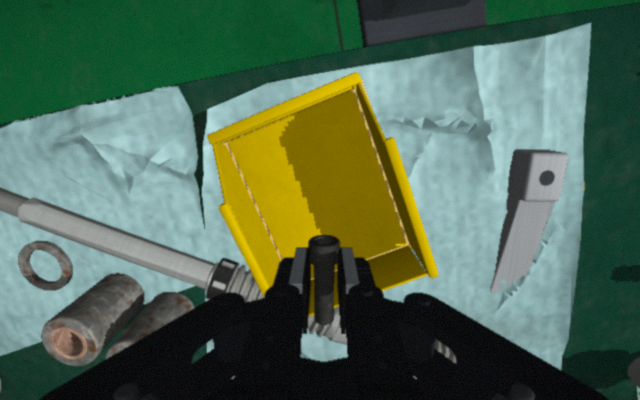

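```bash
python3 - <<'E'
from h import *
c=calibration("wrist")
for n,uv,h in(("frontR",(210,140),.049),("frontL",(357,75),.049),("floorFR",(230,143),.024),("floorFL",(353,88),.024),("floorBL",(405,243),.024),("backL",(437,274),.084)): print(n,onz(c,uv,h).round(4))
E
```

```text
frontR [ 0.333  -0.4262  0.049 ]
frontL [ 0.3052 -0.3016  0.049 ]
floorFR [ 0.3394 -0.4182  0.024 ]
floorFL [ 0.3128 -0.3036  0.024 ]
floorBL [ 0.4624 -0.2749  0.024 ]
backL [ 0.4656 -0.2642  0.084 ]
```

```bash
python3 -m jog '[[1,45,0,1,0,0,0],[1,90,0,1,0,0,0],[1,118,0,1,0,0,0],[1,127,0,1,0,0,0],[1,127,0,1,0,0,0],[0.2,127,0,1,0,0,0],[0.2,127,0,1,0,0,0],[0.2,127,0,1,0,0,0],[0.2,80,0,1,0,0,0],[0.2,30,0,1,0,0,0],[0.2,-10,0,1,0,0,0],[-0.2,-20,0,1,0,0,0]]'; python3 - <<'E'
from h import *
snap("wrist","w6.png")
E
```

```text
time: 7.5
ee_pos: [0.4024, -0.3477, 0.1947]
tool_rot: [-43.8, 89.5, -53.8]
force: [-0.1, -0.5, 0.3]
opening: 0.558
```

View pics/w6.png

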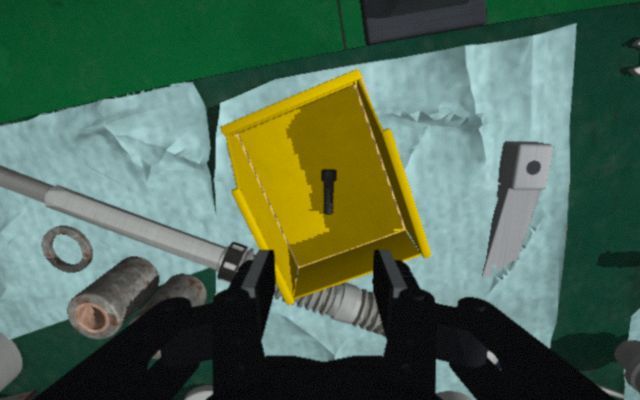

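The screw lies in the bin at (328,190). The wedge's grip block is at (525,165), so I'll move over to it.

```bash
python3 - <<'E'
from h import *
c=calibration("wrist")
g=onz(c,(526,165),.034);t=onz(c,(487,275),.002);print(g,t,np.degrees(np.arctan2(*(t-g)[[1,0]])),np.linalg.norm((t-g)[:2]))
h=onz(c,(534,168),.034);print("hole",h)
plan([.41,-.145,.19],down(75))
E
```

```text
[ 0.41315278 -0.15095409  0.034     ] [ 0.54750315 -0.17707062  0.002     ] -11.000600838462761 0.13686523930870198
hole [ 0.41747318 -0.1430011   0.034     ]
shift [  2.7 200.6 -27.4] turn [0.0873 0.0051 0.0045] steps 4.1 0.6
```

```bash
python3 -m jog '[[-1,3,50,-10,0.03,0,0],[-1,3,100,-20,0.06,0,0],[-1,3,150,-27,0.087,0.005,0.005],[-1,3,200,-27,0.087,0.005,0.005],[-1,3,200,-27,0.087,0.005,0.005],[-1,3,200,-27,0.087,0.005,0.005]]'; python3 - <<'E'
from h import *
im=snap("wrist","w7.png"); print(state()["ee_pos"])
E
```

```text
time: 8.15
ee_pos: [0.4099, -0.1444, 0.1886]
tool_rot: [151.3, 89.9, 136.5]
force: [0.0, -0.1, -0.1]
opening: 1.002
[ 0.40994574 -0.14550732  0.18890048]
```

View pics/w7.png

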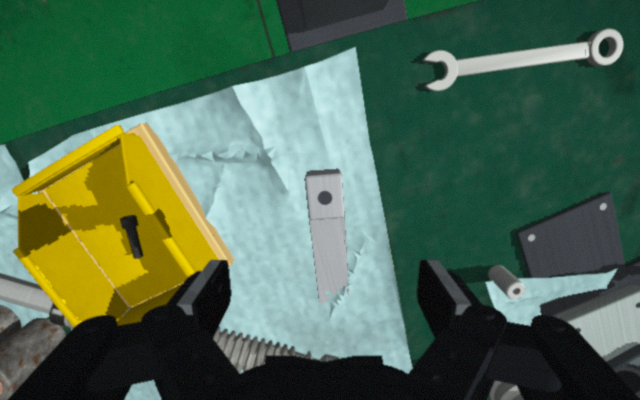

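```bash
python3 -c "
import cv2
a=cv2.imread('pics/w7.png')[155:315,270:390];cv2.imwrite('pics/w7z.png',cv2.resize(a,None,fx=3.7,fy=3.7,interpolation=cv2.INTER_CUBIC))"
```

```text
(no output)
```

View pics/w7z.png

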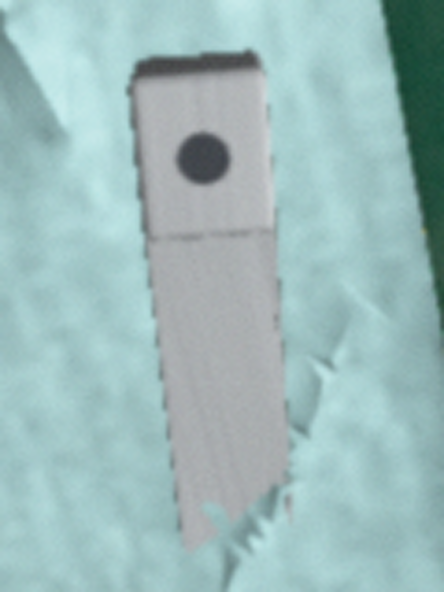

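```bash
python3 - <<'E'
from h import *
c=calibration("wrist")
P=[onz(c,(270+x/3.7,155+y/3.7),.034) for x,y in((135,75),(265,68),(273,228),(148,238))]
for p in P: print(p.round(4))
g=sum(P)/4; d=(P[2]+P[3]-P[0]-P[1])/2; y=np.degrees(np.arctan2(d[1],d[0])); print(g,"yaw",y,np.linalg.norm(d))
w=(P[0]+P[3]-P[1]-P[2])/2; print("wid",np.linalg.norm(w),np.degrees(np.arctan2(w[1],w[0])))
h=onz(c,(270+203/3.7,155+158/3.7),.034); print("hole",h)
l=onz(c,(270+183/3.7,155+545/3.7),.004);print("tipcorner",l)
s=state()
for z in(.09,.012): plan([g[0],g[1],z],down(90+y))
E
```

```text
[ 0.3918 -0.1573  0.034 ]
[ 0.3987 -0.1247  0.034 ]
[ 0.441  -0.1332  0.034 ]
[ 0.4351 -0.166   0.034 ]
[ 0.41666893 -0.14530824  0.034     ] yaw -11.301594233156045 0.043678730296210576
wid 0.03332700315466341 -101.02384860741117
hole [ 0.41759686 -0.14617525  0.034     ]
tipcorner [ 0.54751822 -0.18723627  0.004     ]
shift [98.9  1.9  6.5] turn [-0.0634 -0.001  -0.0006] steps 2.0 0.4
shift [176.9   1.8   6.6] turn [-0.0634 -0.001  -0.0006] steps 3.5 0.4
```

```bash
python3 -m jog '[[-1,50,2,6,-0.063,0,0],[-1,99,2,6,-0.063,0,0],[-1,130,2,6,-0.063,0,0],[-1,160,2,6,-0.063,0,0],[-1,176,2,6,-0.063,0,0],[-1,182,2,6,-0.063,0,0],[-1,182,2,6,-0.063,0,0]]'; python3 - <<'E'
from h import *
im=snap("wrist","w8.png"); s=state();print(s["ee_pos"],s["force"]);c=calibration("wrist");print(proj(c,s["ee_pos"]))
plan([.4167,-.1453,.006],down(78.8))
E
```

```text
time: 8.9
ee_pos: [0.4155, -0.1457, 0.0061]
tool_rot: [155.2, 89.8, 143.8]
force: [-0.7, 0.3, 0.6]
opening: 0.999
[ 0.41625743 -0.14597119  0.0070757 ] [0.58851166 0.48202582 0.26416031]
[323.63963195 264.72605277]
shift [1.1 0.7 0.3] turn [-0.0037 -0.0009 -0.0005] steps 0.0 0.0
```

View pics/w8.png

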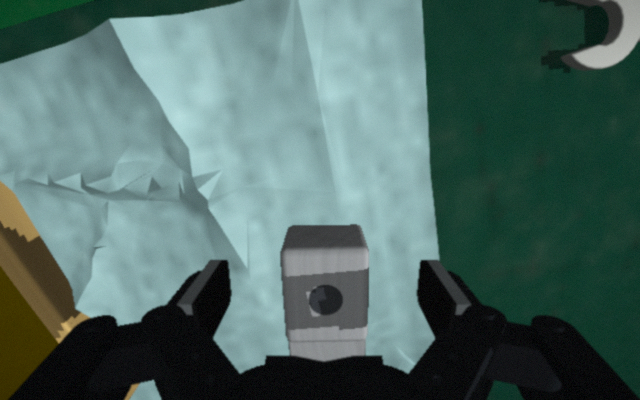

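```bash
python3 - <<'E'
from h import *
c=calibration("wrist");s=state();m=R0(s)
for uv in((325,299),(285,248),(368,248),(363,340),(290,341)): print((m.inv().apply(onz(c,uv,.034)-s["ee_pos"])*1000).round(1))
E
python3 -m jog '[[1,0,0,0,0,0,0],[1,0,0,0,0,0,0],[1,0,0,0,0,0,0],[1,0,0,0,0,0,0],[1,0,0,0,0,0,0],[1,0,0,0,0,0,0],[1,0,0,0,0,0,0],[1,0,0,0,0,0,0]]'
```

```text
[-26.9   0.5   2.2]
[-26.9 -15.4 -21.1]
[-26.9  17.6 -21.1]
[-26.9  17.3  23.1]
[-27.  -14.9  23.5]
time: 9.75
ee_pos: [0.417, -0.1463, 0.008]
tool_rot: [-10.0, 90.0, -21.4]
force: [-1.3, 0.3, 6.9]
opening: 0.409
```

```bash
python3 -m jog '[[1,-20,0,0,0,0,0],[1,-60,0,0,0,0,0],[1,-80,0,0,0,0,0],[1,-80,0,0,0,0,0]]'; python3 - <<'E'
from h import *
s=state();print(s["force"],s["opening"])
plan([.4496,.0863,.06],down(99.4))
plan([.4496,.0863,.020],down(99.4))
E
```

```text
time: 10.15
ee_pos: [0.4188, -0.1474, 0.0907]
tool_rot: [-22.2, 89.6, -33.6]
force: [0.4, -0.8, -3.1]
opening: 0.408
[ 0.43034993 -0.81814106 -3.10995766] 0.40770241446574873
shift [ 30.  235.3 -16.1] turn [-0.3626  0.0059  0.0038] steps 4.8 2.4
shift [ 70.  235.4 -16.3] turn [-0.3626  0.0059  0.0038] steps 4.9 2.4
```

Holding the wedge (2.7 N or so). Carrying it to the front of the lane.

```bash
python3 -m jog '[[1,0,45,0,-0.1,0.006,0.004],[1,0,90,-5,-0.2,0.006,0.004],[1,10,135,-10,-0.3,0.006,0.004],[1,20,180,-16,-0.363,0.006,0.004],[1,30,220,-16,-0.363,0.006,0.004],[1,30,235,-16,-0.363,0.006,0.004],[1,40,235,-16,-0.363,0.006,0.004],[1,50,235,-16,-0.363,0.006,0.004],[1,60,235,-16,-0.363,0.006,0.004],[1,60,235,-16,-0.363,0.006,0.004]]'; python3 - <<'E'
from h import *
snap("wrist","w9.png"); s=state();print(s["force"])
snap("top","t9.png")
plan([.4496,.0863,.018],down(99.4))
a=cv2.imread('pics/t9.png')[120:240,230:340];cv2.imwrite('pics/t9z.png',cv2.resize(a,None,fx=5,fy=5,interpolation=cv2.INTER_CUBIC))
E
```

```text
time: 11.15
ee_pos: [0.4478, 0.0851, 0.0277]
tool_rot: [165.6, 89.7, 174.9]
force: [-0.5, -0.4, -3.2]
opening: 0.408
[-0.26899578  0.0951182  -3.3167522 ]
shift [11.4  1.1  0.4] turn [-0.0012 -0.0012 -0.0004] steps 0.2 0.0
```

View pics/w9.png

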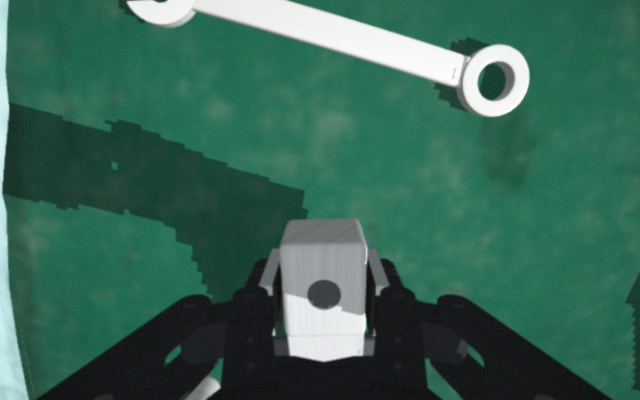

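View pics/t9z.png

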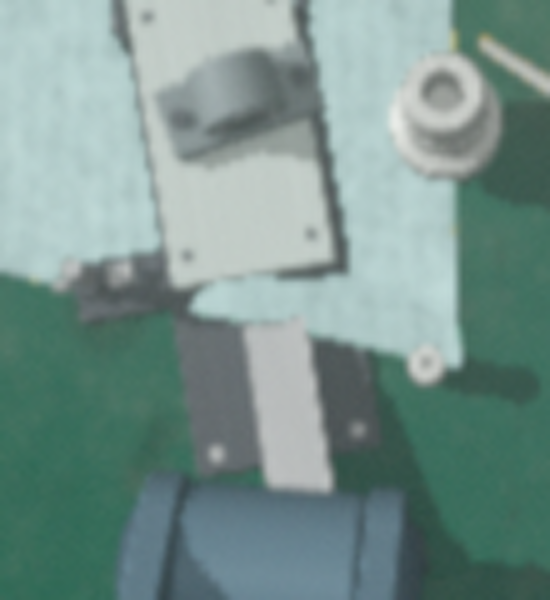

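```bash
python3 - <<'E'
from h import *
c=calibration("top")
z=lambda x,y,h:onz(c,(230+x/5,120+y/5),h)
AL,AR=z(200,475,.006),z(380,443,.006);print("apron",AL,AR)
ed=z(177,320,.006);er=z(371,355,.006);print("edges",ed,er)
d=AL-AR;yaw=np.arctan2(d[1],d[0])-np.pi/2
d2=ed-AL;print("yaw",np.degrees(yaw),np.degrees(np.arctan2(d2[1],d2[0])),np.linalg.norm(d))
yaw=np.radians(9.4);ex=np.array([np.cos(yaw),np.sin(yaw)]);ey=np.array([-ex[1],ex[0]])
O=(AL+AR)[:2]/2+.12*ex;print("O",O)
f=lambda p:(1000*np.array([(p[:2]-O)@ex,(p[:2]-O)@ey])).round(1)
print("apron",f(AL),f(AR),f(ed),f(er))
print("plate",f(z(170,285,.039)),f(z(340,268,.039)),f(z(186,256,.039)),f(z(311,234,.039)))
sole=.016
for n,x,y,h in(("tipL",245,325,sole+.004),("tipR",302,319,sole+.004),("L",265,488,sole+.026),("R",331,488,sole+.026)): print(n,f(z(x,y,h)))
print("ee",f(state()["ee_pos"]), R0().as_matrix()[:,0].round(4))
E
```

```text
apron [0.50033598 0.15346662 0.006     ] [0.52059043 0.0484515  0.006     ]
edges [0.5912158  0.16899129 0.006     ] [0.57219146 0.05459253 0.006     ]
yaw 10.916685716993031 9.694056955380214 0.10695054282221853
O [0.62885186 0.12055817]
apron [-121.4   53.5] [-118.6  -53.5] [-29.2  53.9] [-66.7 -55.8]
plate [-12.9  50.8] [-17.8 -46.6] [ 2.2 39.4] [  4.  -33.1]
tipL [-39.8  13.5]
tipR [-41.3 -19.7]
L [-135.8   13.5]
R [-141.4  -23.5]
ee [-182.8   -5.6] [-1.3e-03  2.0e-04 -1.0e+00]
```

```bash
python3 - <<'E'
from h import *
c=dict(calibration("wrist"));s=state();m=R0(s).as_matrix();T=np.array(c["cam_to_world"])
Rt=m.T@T[:3,:3]; tt=m.T@(T[:3,3]-s["ee_pos"])
def cal(ee,rot):
    R=Ro.from_euler("xyz",rot,degrees=True).as_matrix();U=np.eye(4);U[:3,:3]=R@Rt;U[:3,3]=np.array(ee)+R@tt
    d=dict(c);d["cam_to_world"]=U;return d
for nm,C,pr,pl in(("w3",cal([0.5532,.1162,.0096],[-67.4,89.5,-25.3]),(265,116),(457,233)),("w4",cal([0.5562,.117,.1721],[-51.3,88.8,-9.2]),(300,104),(396,168))):
    a=onz(C,pr,.006);b=onz(C,pl,.006);d=b-a;yaw=np.arctan2(d[1],d[0])-np.pi/2
    ex=np.array([np.cos(yaw),np.sin(yaw)])
    print(nm,a,b,np.linalg.norm(d),np.degrees(yaw),"O",(a+b)[:2]/2+.12*ex)
E
```

```text
w3 [0.51761372 0.04935275 0.006     ] [0.49718685 0.15511705 0.006     ] 0.10771882983077578 10.931274002311405 O [0.62522292 0.12499067]
w4 [0.51524571 0.04755292 0.006     ] [0.49764291 0.15600855 0.006     ] 0.10987485466518439 9.218951915296564 O [0.62489431 0.12100566]
```

```bash
python3 - <<'E'
from h import *
plan([.4475,.0915,.018],down(99.8))
E
```

```text
shift [11.4  6.5 -0.9] turn [-0.0081 -0.0012 -0.0005] steps 0.3 0.1
```

```bash
python3 -m jog '[[1,6,6.5,-1,-0.008,-0.001,0],[1,8,6.5,-1,-0.008,-0.001,0],[1,10,6.5,-1,-0.008,-0.001,0],[1,11.5,6.5,-1,-0.008,-0.001,0],[1,11.5,6.5,-1,-0.008,-0.001,0]]'
python3 -m jog '[[1,1,0,0,0,0,0],[1,1,0,0,0,0,0]]'
python3 -m jog '[[1,1,0,0,0,0,0],[1,1,0,0,0,0,0]]'
python3 -m jog '[[1,1,0,0,0,0,0],[1,1,0,0,0,0,0]]'
```

```text
time: 11.75
ee_pos: [0.4473, 0.0915, 0.0178]
tool_rot: [122.6, 90.0, 132.4]
force: [0.8, 0.3, -2.9]
opening: 0.414
time: 11.95
ee_pos: [0.4473, 0.0914, 0.0168]
tool_rot: [122.3, 90.0, 132.1]
force: [-0.3, 0.2, -2.7]
opening: 0.409
time: 12.15
ee_pos: [0.4473, 0.0914, 0.0158]
tool_rot: [128.6, 90.0, 138.4]
force: [0.1, -0.1, -3.7]
opening: 0.409
time: 12.35
ee_pos: [0.4472, 0.0914, 0.0146]
tool_rot: [137.2, 90.0, 147.0]
force: [-0.6, -0.2, -3.9]
opening: 0.413
```

```bash

python3 -m jog '[[1,0.7,0,0,0,0,0],[1,0.7,0,0,0,0,0]]'
python3 -m jog '[[1,0.7,0,0,0,0,0],[1,0.7,0,0,0,0,0]]'; python3 - <<'E'
from h import *
snap("top","t10.png"); snap("scene","s10.png")
a=cv2.imread('pics/t10.png')[120:240,230:340];b=cv2.imread('pics/s10.png')[130:220,270:380]
cv2.imwrite('pics/t10z.png',cv2.resize(a,None,fx=5,fy=5,interpolation=cv2.INTER_CUBIC));cv2.imwrite('pics/s10z.png',cv2.resize(b,None,fx=6,fy=6,interpolation=cv2.INTER_CUBIC))
E
```

```text
time: 12.55
ee_pos: [0.4473, 0.0914, 0.014]
tool_rot: [140.8, 90.0, 150.6]
force: [-1.4, -0.5, -0.5]
opening: 0.411
time: 12.75
ee_pos: [0.4474, 0.0914, 0.0137]
tool_rot: [144.5, 90.0, 154.3]
force: [-4.6, -0.8, 2.3]
opening: 0.409
```

View pics/t10z.png

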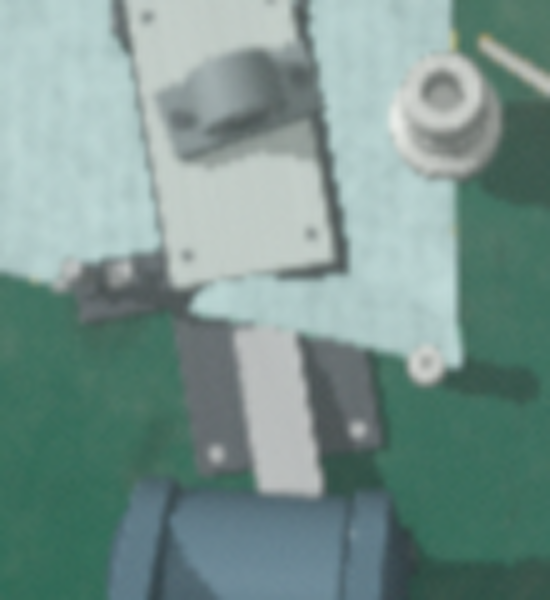

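View pics/s10z.png

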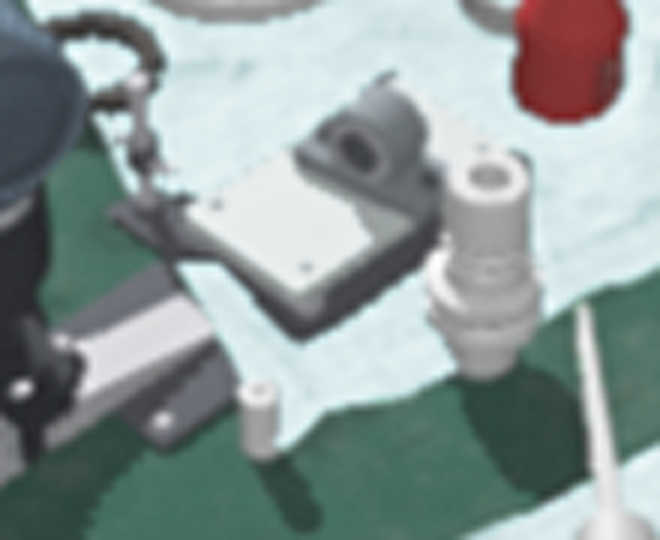

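```bash
python3 - <<'E'
from h import *
c=calibration("top")
z=lambda x,y,h:onz(c,(230+x/5,120+y/5),h)
AL,AR=z(200,475,.006),z(382,445,.006)
yaw=np.radians(9.8);ex=np.array([np.cos(yaw),np.sin(yaw)]);ey=np.array([-ex[1],ex[0]])
O=(AL+AR)[:2]/2+.12*ex;print("O",O)
f=lambda p:(1000*np.array([(p[:2]-O)@ex,(p[:2]-O)@ey])).round(1)
print("edges",f(AL),f(AR),f(z(180,332,.006)),f(z(370,355,.006)))
print("plate",f(z(170,288,.039)),f(z(340,270,.039)),f(z(186,256,.039)),f(z(311,234,.039)),f(z(133,15,.039)),f(z(297,15,.039)))
for n,x,y,h in(("tipL",235,332,.010),("tipR",298,330,.010),("L",255,490,.032),("R",323,490,.032)): print(n,f(z(x,y,h)))
print("ee",f(state()["ee_pos"]))
E
```

```text
O [0.62813495 0.1207891 ]
edges [-120.4   54. ] [-119.6  -54. ] [-35.5  53.1] [-66.3 -55.1]
plate [-13.6  50.8] [-18.6 -46.7] [ 3.2 39.1] [  4.5 -33.5] [146.   48.5] [131.2 -44.8]
tipL [-41.   20.8]
tipR [-45.6 -15.9]
L [-134.9   20.9]
R [-141.   -17.5]
ee [-183.1    1.8]
```

```bash

python3 -m jog '[[1,-0.3,0,6,0,0,0],[1,-0.3,0,15,0,0,0],[1,-0.3,0,25,0,0,0],[1,-0.3,0,35,0,0,0],[1,-0.3,0,45,0,0,0],[1,-0.3,0,50,0,0,0],[1,-0.3,0,50,0,0,0]]'
python3 -m jog '[[1,0,0,5,0,0,0],[1,0,0,10,0,0,0],[1,0,0,14,0,0,0],[1,0,0,18,0,0,0],[1,0,0,22,0,0,0],[1,0,0,22,0,0,0]]'
python3 - <<'E'
from h import *
snap("top","t11.png"); snap("scene","s11.png")
a=cv2.imread('pics/t11.png')[120:240,230:340];b=cv2.imread('pics/s11.png')[130:220,270:380]
cv2.imwrite('pics/t11z.png',cv2.resize(a,None,fx=5,fy=5,interpolation=cv2.INTER_CUBIC));cv2.imwrite('pics/s11z.png',cv2.resize(b,None,fx=6,fy=6,interpolation=cv2.INTER_CUBIC))
E
```

```text
time: 13.55
ee_pos: [0.4984, 0.1001, 0.0141]
tool_rot: [3.5, 89.9, 13.3]
force: [1.9, 0.1, 0.1]
opening: 0.407
time: 14.15
ee_pos: [0.5176, 0.1037, 0.014]
tool_rot: [170.2, 89.7, -179.9]
force: [-11.8, -2.4, 12.8]
opening: 0.408
```

View pics/t11z.png

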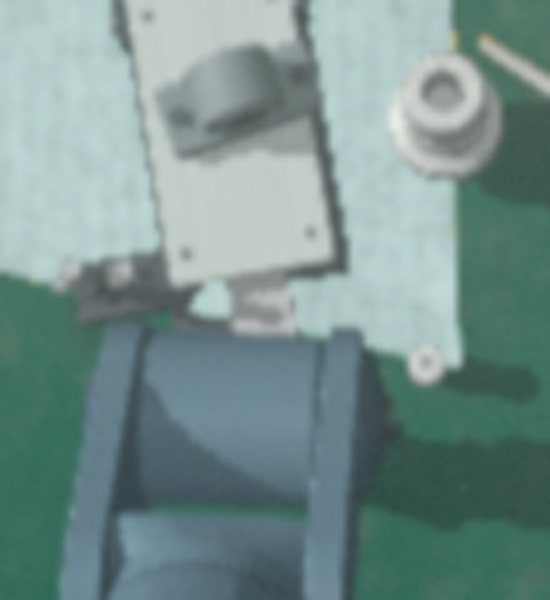

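View pics/s11z.png

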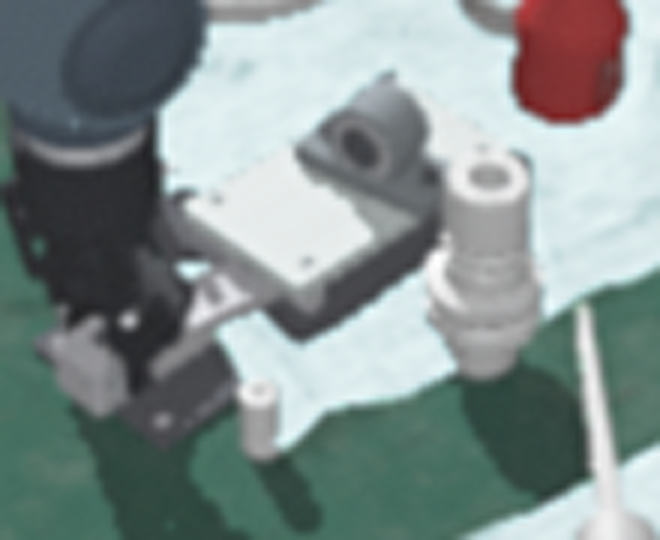

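```bash

python3 -m jog '[[1,-0.3,0,4,0,0,0],[1,-0.3,0,8,0,0,0],[1,-0.3,0,10,0,0,0],[1,-0.3,0,10,0,0,0]]'
python3 -m jog '[[1,0,0,4,0,0,0],[1,0,0,8,0,0,0],[1,0,0,10,0,0,0],[1,0,0,10,0,0,0]]'
```

```text
time: 14.65
ee_pos: [0.525, 0.1054, 0.0141]
tool_rot: [172.6, 89.4, -177.5]
force: [-12.4, -3.4, 12.1]
opening: 0.412
time: 15.05
ee_pos: [0.5324, 0.1071, 0.014]
tool_rot: [173.7, 89.0, -176.4]
force: [-13.2, -3.0, 13.5]
opening: 0.412
```

```bash

python3 -m jog '[[-0.2,0,0,0,0,0,0],[-0.2,0,0,0,0,0,0],[-0.2,0,0,0,0,0,0],[-0.2,0,0,0,0,0,0],[-0.2,-20,0,0,0,0,0],[-0.2,-60,0,0,0,0,0],[-0.2,-110,0,0,0,0,0],[-0.2,-110,0,0,0,0,0]]'; python3 - <<'E'
from h import *
snap("wrist","w12.png"); print(state()["q"])
yaw=np.radians(9.8);ex=np.array([np.cos(yaw),np.sin(yaw)]);ey=np.array([-ex[1],ex[0]]);O=np.array([.6275,.1215])
p=O-.05*ex+.068*ey; plan([p[0],p[1],.1],down(99.8,-45))
E
```

```text
time: 15.85
ee_pos: [0.5398, 0.1073, 0.1317]
tool_rot: [-170.7, 89.8, -160.7]
force: [0.6, 0.3, -0.4]
opening: 0.602
[-5.37953804e-01  7.60742245e+00  1.08189034e+02 -8.04608461e-02
  6.47244589e+01 -1.00423770e+02]
shift [27.9 66.7 41.4] turn [ 0.0018 -0.7946 -0.0012] steps 1.7 5.3
```

View pics/w12.png

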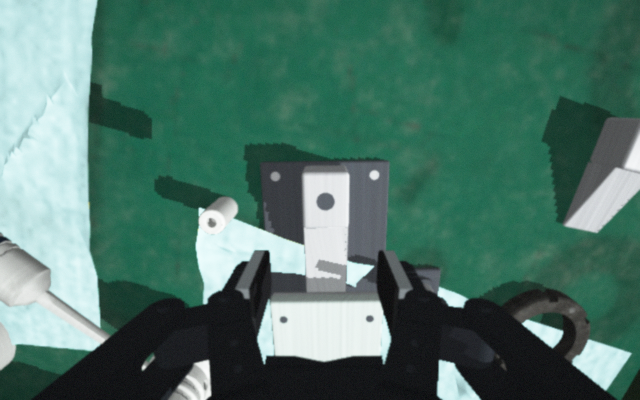

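The wedge is square and centred on the lane, with its grip at (326,200). Now I'll tilt the wrist to look at the pointer and marker from the front.

```bash

python3 -m jog '[[-0.2,0,20,0,0,-0.14,0],[-0.2,5,40,0,0,-0.29,0],[-0.2,10,66,10,0,-0.43,0],[-0.2,28,66,20,0,-0.58,0],[-0.2,28,66,40,0,-0.72,0],[-0.2,28,66,41,0,-0.795,0],[-0.2,28,66,41,0,-0.795,0],[-0.2,28,66,41,0,-0.795,0]]'; python3 - <<'E'
from h import *
import json
s=state();c=calibration("wrist");snap("wrist","w13.png"); print(s["ee_pos"],s["tool_rot"],s["q"])
np.save("c13.npy",c["cam_to_world"])
for q in("pointer","mark"): print(q,recognise("wrist",q))
E
```

```text
time: 16.7
ee_pos: [0.5658, 0.1708, 0.1187]
tool_rot: [1.1, 46.6, 11.3]
force: [0.3, 0.1, 0.3]
opening: 0.6
[0.56581538 0.17080705 0.1187227 ] [ 1.07896167 46.60465755 11.34127083] [   3.43159207   -2.42073068  128.63928001   27.17704789   11.94631455
 -121.35628157]
pointer [{'at': [252.7, 197.8], 'confidence': 0.94}]
mark [{'at': [367.3, 192.7], 'confidence': 0.91}, {'at': [254.3, 196.6], 'confidence': 0.18}]
```

View pics/w13.png

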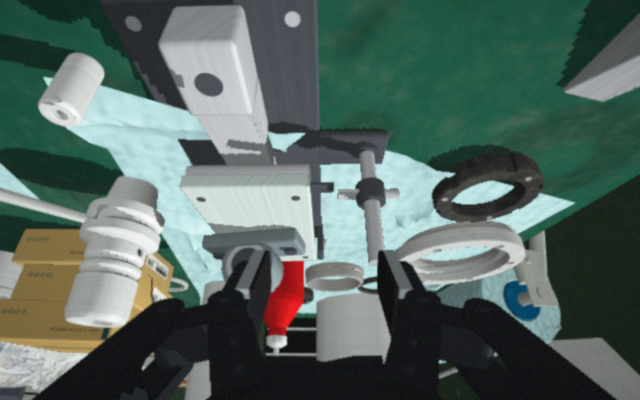

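```bash
python3 -c "
import cv2
a=cv2.imread('pics/w13.png')[150:240,290:410];cv2.imwrite('pics/w13z.png',cv2.flip(cv2.resize(a,None,fx=6.5,fy=6.5,interpolation=cv2.INTER_CUBIC),-1))"
```

```text
(no output)
```

View pics/w13z.png

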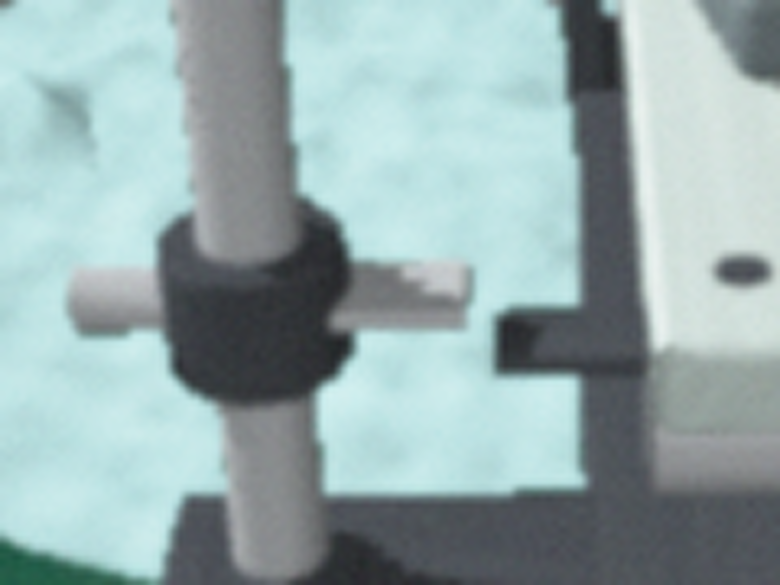

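```bash
cat >> h.py <<'E'
def fx(O,yawd):
    y=np.radians(yawd); return np.array([np.cos(y),np.sin(y),0]),np.array([-np.sin(y),np.cos(y),0])
def onx(c,uv,O,yawd):
    ex,ey=fx(O,yawd); o,d=ray(c,uv); t=(np.array([O[0],O[1],0])-o)@ex/(d@ex); p=o+t*d; return np.array([(p-np.array([O[0],O[1],0]))@ey,p[2]])*1000
E
python3 - <<'E'
from h import *
c=dict(calibration("wrist"));print("drift",np.abs(np.array(c["cam_to_world"])-np.load("c13.npy")).max());c["cam_to_world"]=np.load("c13.npy")
Z=lambda x,y:(290+(780-x)/6.5-.4,150+(585-y)/6.5-.4)
for O in((.6275,.1215),(.6325,.1215),(.6225,.1215)):
  for n,a in(("ptr",(498,342)),("mark",(470,295)),("ptrtop",(500,310)),("marktop",(470,262)),("ptrbot",(498,375)),("markbot",(470,328)),("post base",(280,575))): print(n,onx(c,Z(*a),O,9.8).round(1),end=' ')
  print()
print(state()["joint_velocities"].round(2))
E
```

```text
drift 0.0011696016535157616
ptr [68.2 40. ] mark [71.2 46.5] ptrtop [67.8 44.4] marktop [71.1 51. ] ptrbot [68.3 35.3] markbot [71.4 42. ] post base [96.6  5.1] 
ptr [69.3 36.8] mark [72.4 43.4] ptrtop [68.9 41.3] marktop [72.3 48. ] ptrbot [69.4 32. ] markbot [72.6 38.8] post base [98.4  1. ] 
ptr [67.1 43.2] mark [70.  49.6] ptrtop [66.7 47.6] marktop [69.9 53.9] ptrbot [67.2 38.7] markbot [70.2 45.2] post base [94.8  9.2] 
[ 0.1   0.12  0.14  0.67  0.12 -0.62]
```

```bash
python3 - <<'E'
from h import *
plan([.5325,.1075,.13],down(99.8)); print(state()["q"][4])
E
```

```text
shift [-39.3 -56.3 -24.4] turn [ 0.0088  0.7574 -0.0177] steps 1.5 5.1
11.968213000917677
```

```bash
python3 -m jog '[[-0.2,-10,-5,-10,0,0.1,0],[-0.2,-20,-20,-20,0,0.25,0],[-0.2,-30,-40,-24,0.009,0.4,-0.01],[-0.2,-39,-56,-24,0.009,0.55,-0.018],[-0.2,-39,-56,-24,0.009,0.7,-0.018],[-0.2,-39,-56,-24,0.009,0.757,-0.018],[-0.2,-39,-56,-24,0.009,0.757,-0.018],[-0.2,-39,-56,-24,0.009,0.757,-0.018]]'; python3 - <<'E'
from h import *
s=state();c=calibration("wrist");snap("wrist","w14.png");print(s["q"].round(1))
plan([.5325,.1075,.014],down(99.8))
E
```

```text
time: 17.65
ee_pos: [0.5326, 0.108, 0.1294]
tool_rot: [-65.7, 90.0, -55.9]
force: [-0.9, -0.4, -0.3]
opening: 0.601
[  -0.5    6.6  109.2   -0.    64.2 -100.2]
shift [115.4  -0.5   0.2] turn [-0.0003 -0.      0.0005] steps 2.3 0.0
```

View pics/w14.png

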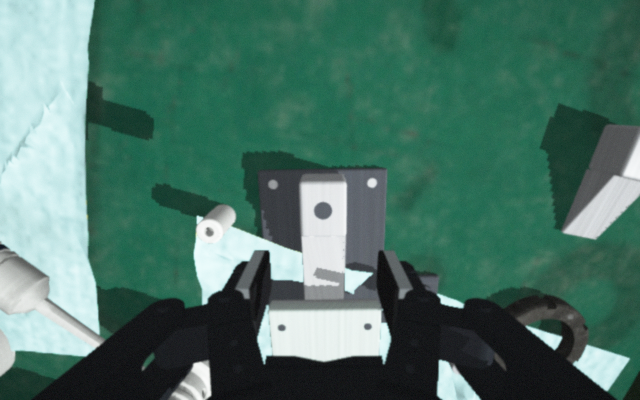

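```bash
python3 - <<'E'
from h import *
c=calibration("wrist");s=state();m=R0(s)
P=[onz(c,uv,.040) for uv in((323,210),(302,178),(345,178),(345,235),(302,235))]
for p in P: print(p.round(4),(m.inv().apply(p-s["ee_pos"])*1000).round(1))
E
python3 -m jog '[[-0.2,40,-0.5,0,0,0,0],[-0.2,80,-0.5,0,0,0,0],[-0.2,105,-0.5,0,0,0,0],[-0.2,115,-0.5,0,0,0,0],[-0.2,115,-0.5,0,0,0,0],[1,115,-0.5,0,0,0,0],[1,115,-0.5,0,0,0,0],[1,115,-0.5,0,0,0,0],[1,115,-0.5,0,0,0,0]]'
```

```text
[0.5319 0.1078 0.04  ] [89.4 -0.1 -0.3]
[0.51   0.0883 0.04  ] [ 89.4 -15.6 -25.2]
[0.5046 0.1197 0.04  ] [ 89.4  16.2 -25.2]
[0.5492 0.1282 0.04  ] [89.4 17.1 20.2]
[0.5548 0.0951 0.04  ] [ 89.4 -16.6  20.1]
time: 18.6
ee_pos: [0.5334, 0.1074, 0.0162]
tool_rot: [-24.4, 89.9, -14.6]
force: [-3.6, 0.1, 7.1]
opening: 0.411
```

```bash
python3 -m jog '[[1,0,0,5,0,0,0],[1,0,0,10,0,0,0],[1,0,0,15,0,0,0],[1,0,0,19,0,0,0],[1,0,0,19,0,0,0]]'
python3 -m jog '[[1,0,0,3,0,0,0],[1,0,0,6,0,0,0],[1,0,0,9,0,0,0],[1,0,0,9,0,0,0],[1,0,0,9,0,0,0]]'; python3 - <<'E'
from h import *
plan([.5334,.1074,.0162],down(99.8))
E
```

```text
time: 19.1
ee_pos: [0.5507, 0.1107, 0.0161]
tool_rot: [-153.9, 89.9, -144.0]
force: [-6.8, -1.1, 3.6]
opening: 0.41
time: 19.6
ee_pos: [0.558, 0.1122, 0.0161]
tool_rot: [-174.3, 89.7, -164.5]
force: [-6.8, -0.6, 2.8]
opening: 0.407
shift [  0.   -0.5 -25.1] turn [ 0.0007 -0.0051  0.0005] steps 0.5 0.0
```

```bash
python3 -m jog '[[1,0,0,3,0,0,0],[1,0,0,6,0,0,0],[1,0,0,7,0,0,0],[1,0,0,7,0,0,0],[1,0,0,7,0,0,0]]'; python3 -m jog '[[-0.2,0,0,0,0,0,0],[-0.2,0,0,0,0,0,0],[-0.2,0,0,0,0,0,0],[-0.2,-10,0,0,0,0,0],[-0.2,-40,0,0,0,0,0],[-0.2,-80,0,0,0,0,0],[-0.2,-110,0,0,0,0,0],[-0.2,-115,0,0,0,0,0]]'; python3 - <<'E'
from h import *
ex,ey=fx(0,9.8);p=np.array([.6275,.1215,0])-.07*ex+.068*ey;p[2]=.1; plan(p,down(99.8,-40))
E
```

```text
time: 20.1
ee_pos: [0.5632, 0.1133, 0.0162]
tool_rot: [-177.9, 89.5, -168.0]
force: [-8.7, -1.3, 5.5]
opening: 0.41
time: 20.9
ee_pos: [0.5676, 0.1136, 0.1369]
tool_rot: [-72.3, 89.9, -62.4]
force: [0.1, 1.2, -0.2]
opening: 0.598
shift [36.8 65.7 -9.6] turn [ 0.0017 -0.6975  0.0015] steps 1.5 4.7
```

```bash

python3 -m jog '[[-0.2,0,20,-9,0,-0.14,0],[-0.2,5,40,-9,0,-0.29,0],[-0.2,15,60,-9,0,-0.43,0],[-0.2,30,66,-9,0,-0.58,0],[-0.2,37,66,-9,0,-0.697,0],[-0.2,37,66,-9,0,-0.697,0],[-0.2,37,66,-9,0,-0.697,0],[-0.2,37,66,-9,0,-0.697,0]]'; python3 - <<'E'
from h import *
c=calibration("wrist");im=snap("wrist","w15.png"); s=state();print(s["ee_pos"],s["q"].round(1),s["joint_velocities"].round(1))
np.save("c15.npy",c["cam_to_world"])
O=(.6275,.1215);ex,ey=fx(O,9.8)
print([proj(c,np.array([O[0],O[1],0])+ey*y+np.array([0,0,h])).round(0) for y,h in((65,.045),)])
E
```

```text
time: 21.7
ee_pos: [0.5498, 0.177, 0.1021]
tool_rot: [-0.2, 49.9, 9.7]
force: [0.4, 0.2, -0.5]
opening: 0.6
[0.54994744 0.17699973 0.10220366] [   5.3   -1.7  128.9   12.5   13.  -105.7] [-0.1  0.1  0.3  0.4 -0.3 -0.3]
[array([-6.74991323e+08, -1.22235200e+06])]
```

View pics/w15.png

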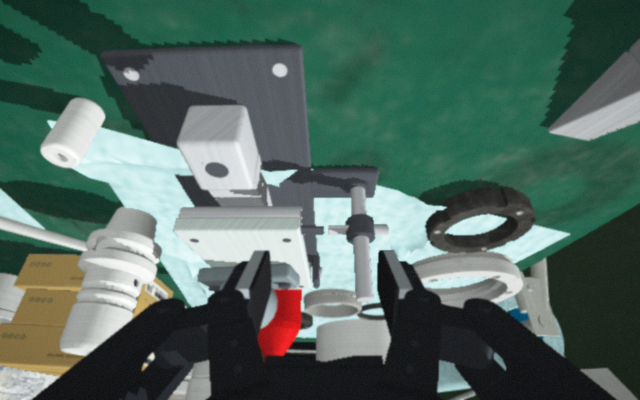

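```bash
python3 -c "
import cv2
a=cv2.imread('pics/w15.png')[200:265,290:390];cv2.imwrite('pics/w15z.png',cv2.flip(cv2.resize(a,None,fx=8,fy=8,interpolation=cv2.INTER_CUBIC),-1))"
```

```text
(no output)
```

View pics/w15z.png

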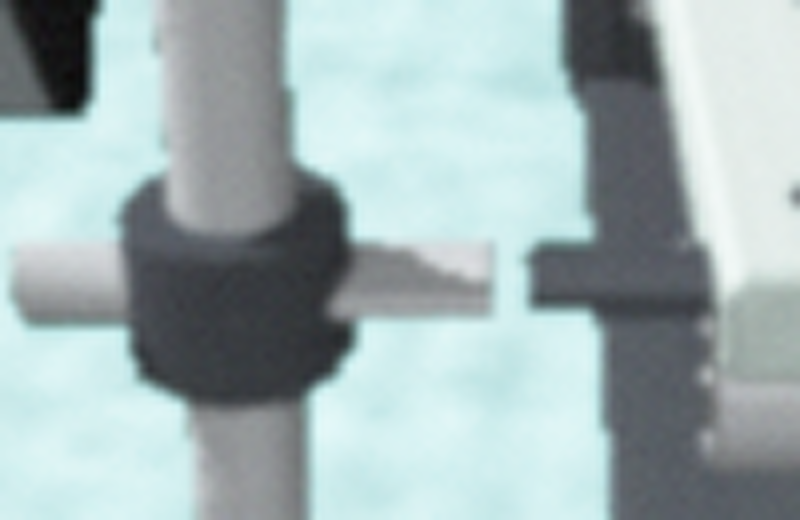

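```bash
python3 - <<'E'
from h import *
im=cv2.imread('pics/w15.png')[222:240,308:352]
b=cv2.flip(cv2.resize(im,None,fx=18,fy=18,interpolation=cv2.INTER_NEAREST),-1).astype(float)
b=np.clip((b/255)**.6*255,0,255);cv2.imwrite('pics/w15zz.png',b)
c=dict(calibration("wrist"));c["cam_to_world"]=np.load("c15.npy")
Z=lambda x,y:(290+(800-x)/8-.4,200+(520-y)/8-.4)
O=(.6275,.1215)
for n,a in(("ptrtop",(530,246)),("marktop",(490,243)),("ptrbot",(530,307)),("markbot",(490,316)),("ptrmid",(530,276)),("markmid",(490,280))): print(n,onx(c,Z(*a),O,9.8).round(1))
E
```

```text
ptrtop [67.8 50.3]
marktop [71.6 50.6]
ptrbot [67.8 43.7]
markbot [71.7 42.7]
ptrmid [67.8 47.1]
markmid [71.7 46.6][ WARN:0@0.535] global loadsave.cpp:1063 imwrite_ Unsupported depth image for selected encoder is fallbacked to CV_8U.
```

View pics/w15zz.png

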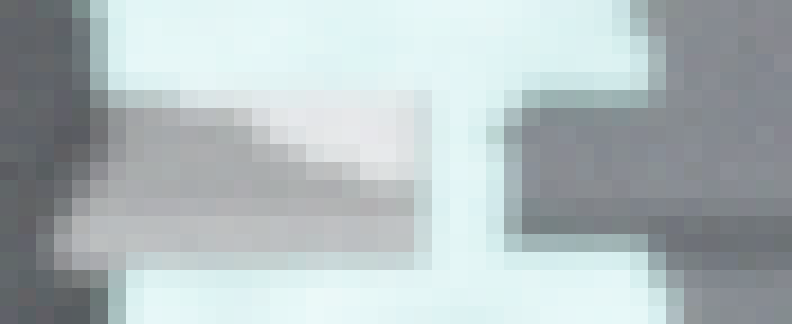

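The blades are almost level in this view. Allowing for the plate's rotation, which shifts the pointer about 1.5 mm back and so makes it look higher, the pointer is still about 0.6 mm low. I'll regrip and push about 3 mm more.

```bash
python3 - <<'E'
from h import *
plan([.5632,.1133,.13],down(99.8))
E
```

```text
shift [-19.7 -65.1  19.5] turn [0.0015 0.7008 0.0019] steps 1.4 4.7
```

```bash
python3 -m jog '[[-0.2,-15,-5,0,0,0.1,0],[-0.2,-20,-20,5,0,0.25,0],[-0.2,-20,-40,19,0,0.4,0],[-0.2,-20,-65,19,0.002,0.55,0.002],[-0.2,-20,-65,19,0.002,0.701,0.002],[-0.2,-20,-65,19,0.002,0.701,0.002],[-0.2,-20,-65,19,0.002,0.701,0.002]]'; python3 - <<'E'
from h import *
s=state();c=calibration("wrist");snap("wrist","w16.png");print(s["q"].round(1))
plan([.5632,.1133,.0165],down(99.8))
E
```

```text
time: 22.45
ee_pos: [0.5635, 0.1133, 0.1301]
tool_rot: [-1.4, 89.9, 8.4]
force: [-0.9, -1.0, -0.1]
opening: 0.605
[ 1.000e-01  1.050e+01  1.047e+02  0.000e+00  6.470e+01 -9.970e+01]
shift [113.3  -0.3   0.7] turn [-0.0002  0.0011 -0.0001] steps 2.3 0.0
```

View pics/w16.png

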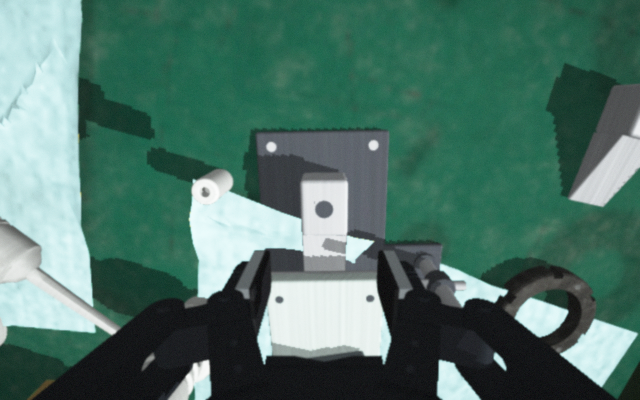

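```bash
python3 -m jog '[[-0.2,40,0,0.5,0,0,0],[-0.2,80,0,0.5,0,0,0],[-0.2,105,0,0.5,0,0,0],[-0.2,113,0,0.5,0,0,0],[-0.2,113,0,0.5,0,0,0],[1,113,0,0.5,0,0,0],[1,113,0,0.5,0,0,0],[1,113,0,0.5,0,0,0],[1,113,0,0.5,0,0,0]]'
```

```text
time: 23.4
ee_pos: [0.5641, 0.1137, 0.0189]
tool_rot: [-5.4, 89.8, 4.4]
force: [-3.5, 0.1, 7.4]
opening: 0.407
```

```bash
python3 -m jog '[[1,0,0,2,0,0,0],[1,0,0,3.5,0,0,0],[1,0,0,4.2,0,0,0],[1,0,0,4.2,0,0,0],[1,0,0,4.2,0,0,0]]'; python3 - <<'E'
from h import *
plan([.5632,.1133,.0162],down(99.8))
E
```

```text
time: 23.9
ee_pos: [0.5664, 0.1142, 0.0189]
tool_rot: [-171.1, 89.9, -161.2]
force: [-8.7, -2.2, 4.5]
opening: 0.405
shift [ 2.7 -0.4 -3.3] turn [ 0.0006 -0.0011  0.0002] steps 0.1 0.0
```

```bash
python3 -m jog '[[-0.2,0,0,0,0,0,0],[-0.2,0,0,0,0,0,0],[-0.2,0,0,0,0,0,0],[-0.2,-10,0,0,0,0,0],[-0.2,-40,0,0,0,0,0],[-0.2,-80,0,0,0,0,0],[-0.2,-110,0,0,0,0,0],[-0.2,-115,0,0,0,0,0]]'; python3 - <<'E'
from h import *
ex,ey=fx(0,9.8);p=np.array([.6275,.1215,0])-.055*ex+.072*ey;p[2]=.085; plan(p,down(99.8,-40))
E
```

```text
time: 24.7
ee_pos: [0.5699, 0.1144, 0.1397]
tool_rot: [-11.4, 89.5, -1.6]
force: [0.1, -0.1, -0.1]
opening: 0.602
shift [54.6 69.3  2.5] turn [ 0.0012 -0.6893  0.0015] steps 1.8 4.6
```

```bash

python3 -m jog '[[-0.2,0,20,0,0,-0.14,0],[-0.2,5,40,0,0,-0.29,0],[-0.2,15,60,2,0,-0.43,0],[-0.2,30,69,2,0,-0.58,0],[-0.2,54,69,2,0,-0.689,0],[-0.2,54,69,2,0,-0.689,0],[-0.2,54,69,2,0,-0.689,0],[-0.2,54,69,2,0,-0.689,0],[-0.2,54,69,2,0,-0.689,0]]'; python3 - <<'E'
from h import *
s=state();c=calibration("wrist")
ims=[capture("wrist").astype(float) for _ in range(6)]
c2=calibration("wrist");print(np.abs(np.array(c["cam_to_world"])-c2["cam_to_world"]).max(),s["ee_pos"],s["q"].round(1))
im=np.mean(ims,0)[:,:,::-1];np.save("c17.npy",c2["cam_to_world"]);cv2.imwrite("pics/w17.png",im.astype(np.uint8))
E
```

```text
time: 25.6
ee_pos: [0.5635, 0.1821, 0.0926]
tool_rot: [-0.1, 50.0, 9.8]
force: [0.2, -0.6, 0.0]
opening: 0.599
0.0039981207716121014 [0.56354302 0.18205252 0.09257916] [   5.8    1.7  126.8   12.4   11.9 -105.2]
```

View pics/w17.png

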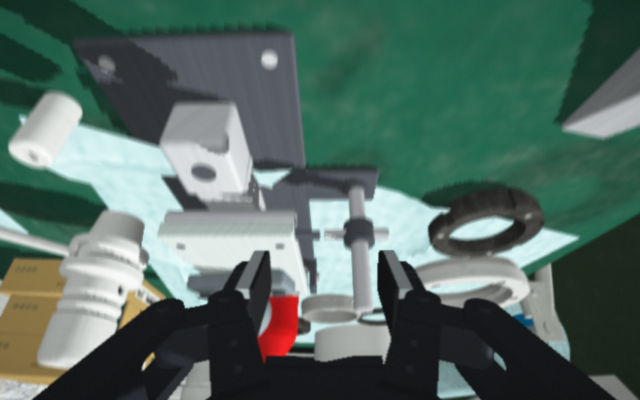

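Averaging blurred the frames because the arm was still settling. I'll take one sharp frame now.

```bash
python3 - <<'E'
from h import *
c=calibration("wrist");im=snap("wrist","w18.png");c2=calibration("wrist");np.save("c18.npy",c["cam_to_world"])
print(np.abs(np.array(c["cam_to_world"])-c2["cam_to_world"]).max(),state()["q"].round(2)[4])
a=cv2.imread('pics/w18.png')[212:258,298:378];cv2.imwrite('pics/w18z.png',cv2.flip(cv2.resize(a,None,fx=10,fy=10,interpolation=cv2.INTER_CUBIC),-1))
E
```

```text
0.000323598065381403 11.96
```

View pics/w18z.png

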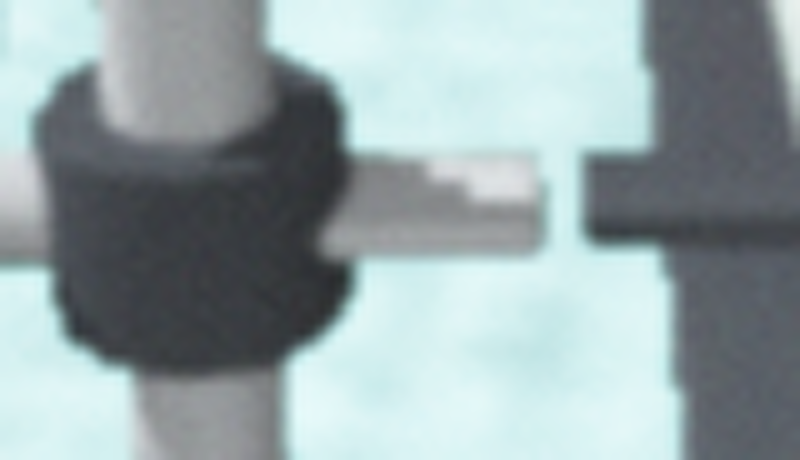

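```bash
python3 - <<'E'
from h import *
c=dict(calibration("wrist"));O=(.6275,.1215);ex,ey=fx(O,9.8)
def an(nm,Z,P,M):
    c["cam_to_world"]=np.load(nm);o,d=ray(c,Z(*P[0]));te=-d[2]/(d@ex)
    w=lambda a:onx(c,Z(*a),O,9.8)[1]
    p=[w(a) for a in P];m=[w(a) for a in M]
    print(nm,"tan elev",round(te,3),"ptr",np.round(p,2),"mark",np.round(m,2))
    dm=(m[0]-m[1]-3)/te
    for r in(6,12,13):
        t=np.arcsin(r/150.5);dx=150*(1-np.cos(t))+12*np.sin(t)
        print("  rise",r,"true diff (ptr-mark)",round((p[0]+p[1])/2-dx*te-(m[0]+m[1])/2,2),"d mark",round(dm,1))
an("c13.npy",lambda x,y:(290+(780-x)/6.5-.4,150+(585-y)/6.5-.4),((498,310),(498,375)),((470,262),(470,328)))
an("c15.npy",lambda x,y:(290+(800-x)/8-.4,200+(520-y)/8-.4),((530,246),(530,307)),((490,243),(490,316)))
an("c18.npy",lambda x,y:(298+(800-x)/10-.4,212+(460-y)/10-.4),((588,152),(588,242)),((540,152),(540,253)))
E
```

```text
c13.npy tan elev 0.634 ptr [44.44 35.35] mark [50.95 41.97]
  rise 6 true diff (ptr-mark) -6.95 d mark 9.4
  rise 12 true diff (ptr-mark) -7.48 d mark 9.4
  rise 13 true diff (ptr-mark) -7.58 d mark 9.4
c15.npy tan elev 0.536 ptr [50.31 43.66] mark [50.62 42.66]
  rise 6 true diff (ptr-mark) 0.02 d mark 9.3
  rise 12 true diff (ptr-mark) -0.42 d mark 9.3
  rise 13 true diff (ptr-mark) -0.51 d mark 9.3
c18.npy tan elev 0.512 ptr [50.98 43.75] mark [50.98 42.84]
  rise 6 true diff (ptr-mark) 0.15 d mark 10.0
  rise 12 true diff (ptr-mark) -0.28 d mark 10.0
  rise 13 true diff (ptr-mark) -0.36 d mark 10.0
```

```bash
python3 - <<'E'
from h import *
plan([.5660,.1141,.13],down(99.8))
E
```

```text
shift [-35.1 -67.8  20.4] turn [ 1.70e-03  6.92e-01 -1.00e-04] steps 1.6 4.6
```

```bash
python3 -m jog '[[-0.2,-25,-5,0,0,0.1,0],[-0.2,-35,-20,5,0,0.25,0],[-0.2,-35,-40,20,0,0.4,0],[-0.2,-35,-68,20,0.002,0.55,0],[-0.2,-35,-68,20,0.002,0.692,0],[-0.2,-35,-68,20,0.002,0.692,0],[-0.2,-35,-68,20,0.002,0.692,0],[-0.2,-35,-68,20,0.002,0.692,0]]'; python3 - <<'E'
from h import *
plan([.5660,.1141,.018],down(99.8))
E
```

```text
time: 26.75
ee_pos: [0.5643, 0.1143, 0.1288]
tool_rot: [111.3, 90.0, 121.1]
force: [-0.5, 0.1, 0.0]
opening: 0.599
shift [110.8  -0.6   1.6] turn [ 0.0005 -0.0002 -0.0005] steps 2.2 0.0
```

```bash
python3 -m jog '[[-0.2,40,-0.5,1.5,0,0,0],[-0.2,80,-0.5,1.5,0,0,0],[-0.2,102,-0.5,1.5,0,0,0],[-0.2,111,-0.5,1.5,0,0,0],[-0.2,111,-0.5,1.5,0,0,0],[1,111,-0.5,1.5,0,0,0],[1,111,-0.5,1.5,0,0,0],[1,111,-0.5,1.5,0,0,0],[1,111,-0.5,1.5,0,0,0]]'
python3 -m jog '[[1,0,0,2,0,0,0],[1,0,0,3.2,0,0,0],[1,0,0,3.2,0,0,0],[1,0,0,3.2,0,0,0]]'
python3 -m jog '[[-0.2,0,0,0,0,0,0],[-0.2,0,0,0,0,0,0],[-0.2,0,0,0,0,0,0],[-0.2,-10,0,0,0,0,0],[-0.2,-40,0,0,0,0,0],[-0.2,-80,0,0,0,0,0],[-0.2,-110,0,0,0,0,0],[-0.2,-115,0,0,0,0,0]]'; python3 - <<'E'
from h import *
ex,ey=fx(0,9.8);p=np.array([.6275,.1215,0])-.06*ex+.072*ey;p[2]=.095; plan(p,down(99.8,-38))
E
```

```text
time: 27.65
ee_pos: [0.5669, 0.1143, 0.0197]
tool_rot: [2.4, 89.9, 12.3]
force: [-2.4, 0.4, 7.2]
opening: 0.408
time: 28.05
ee_pos: [0.5682, 0.1146, 0.0197]
tool_rot: [174.1, 89.8, -176.0]
force: [-8.2, -1.4, 5.2]
opening: 0.405
time: 28.85
ee_pos: [0.5719, 0.1148, 0.1405]
tool_rot: [-10.4, 89.6, -0.5]
force: [1.1, -0.5, 0.5]
opening: 0.601
shift [45.4 69.2 -4.3] turn [ 0.0017 -0.656   0.0008] steps 1.7 4.4
```

```bash

python3 -m jog '[[-0.2,0,20,-4,0,-0.14,0],[-0.2,5,40,-4,0,-0.29,0],[-0.2,15,60,-4,0,-0.43,0],[-0.2,30,69,-4,0,-0.58,0],[-0.2,45,69,-4,0,-0.656,0],[-0.2,45,69,-4,0,-0.656,0],[-0.2,45,69,-4,0,-0.656,0],[-0.2,45,69,-4,0,-0.656,0],[-0.2,45,69,-4,0,-0.656,0],[-0.2,45,69,-4,0,-0.656,0],[-0.2,45,69,-4,0,-0.656,0],[-0.2,45,69,-4,0,-0.656,0]]'; python3 - <<'E'
from h import *
state();c=calibration("wrist");im=snap("wrist","w19.png");np.save("c19.npy",c["cam_to_world"]);print(state()["q"].round(2))
O=(.6275,.1215);ex,ey=fx(O,9.8);u=proj(c,np.array([O[0],O[1],0.046])+ey*.070).round(0).astype(int);print(u)
x0,y0=u[0]-40,u[1]-23;print(x0,y0)
a=cv2.imread('pics/w19.png')[y0:y0+46,x0:x0+80];cv2.imwrite('pics/w19z.png',cv2.flip(cv2.resize(a,None,fx=10,fy=10,interpolation=cv2.INTER_CUBIC),-1))
E
```

```text
time: 30.05
ee_pos: [0.5567, 0.182, 0.0957]
tool_rot: [-0.1, 52.0, 9.8]
force: [-0.5, -0.2, -0.4]
opening: 0.602
[   5.99    0.55  126.76    9.07   14.92 -101.87]
[321 235]
281 212
```

View pics/w19z.png

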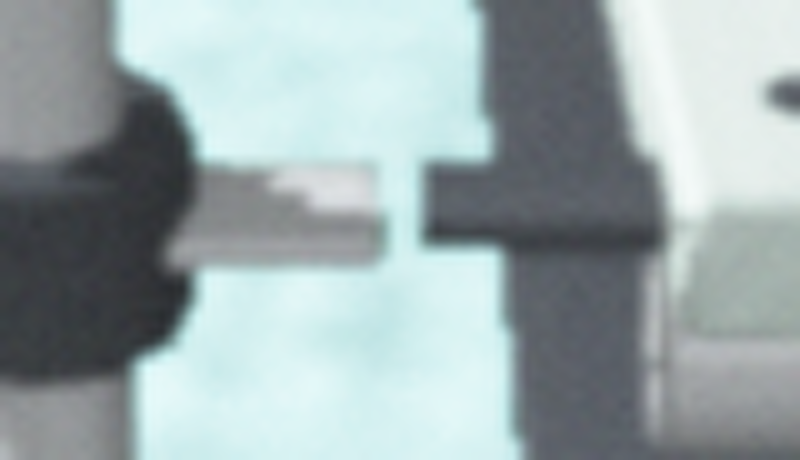

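View pics/w19.png

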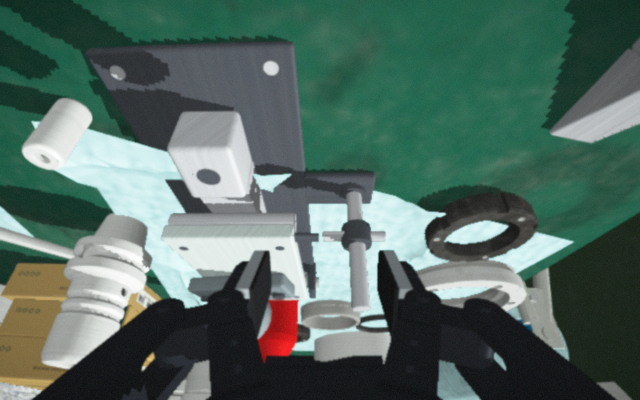

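```bash
python3 - <<'E'
from h import *
c=dict(calibration("wrist"));O=(.6275,.1215);ex,ey=fx(O,9.8);c["cam_to_world"]=np.load("c19.npy")
Z=lambda x,y:(281+(800-x)/10-.4,212+(460-y)/10-.4)
te=-ray(c,Z(424,200))[1];te=te[2]/-(te@ex)*-1
w=lambda a:onx(c,Z(*a),O,9.8)[1]
p=w((424,161)),w((424,246));m=w((380,163)),w((380,265));te=abs(te)
for r in(12,13):
    t=np.arcsin(r/150.5);dx=150*(1-np.cos(t))+12*np.sin(t);print(te,p,m,sum(p)/2-sum(m)/2-dx*te, "no corr",sum(p)/2-sum(m)/2)
E
```

```text
0.568479861061158 (np.float64(51.16818723835824), np.float64(44.008869035460016)) (np.float64(50.99809483406757), np.float64(42.369850349197854)) 0.08913552296764593 no corr 0.9045555452764233
0.568479861061158 (np.float64(51.16818723835824), np.float64(44.008869035460016)) (np.float64(50.99809483406757), np.float64(42.369850349197854)) -0.0034142711865386977 no corr 0.9045555452764233
```

The pointer is level with the marker within measurement error. I'll back off, take final views and hand in.

```bash
python3 - <<'E'
from h import *
plan([.45,.1,.25],down(99.8))
E
```

```text
shift [-194.9  -62.8    1.2] turn [0.0017 0.6633 0.0009] steps 4.1 4.4
```

```bash
python3 -m jog '[[-0.2,-40,0,0,0,0,0],[-0.2,-80,0,0,0,0.1,0],[-0.2,-120,0,0,0,0.2,0],[-0.2,-160,0,0,0,0.3,0],[-0.2,-190,0,0,0,0.4,0],[-0.2,-190,0,0,0,0.4,0]]'; python3 - <<'E'
from h import *
snap("wrist","w20.png");snap("top","t20.png");snap("scene","s20.png")
a=cv2.imread('pics/t20.png')[100:300,160:520];b=cv2.imread('pics/s20.png')[100:340,200:400]
cv2.imwrite('pics/t20z.png',cv2.resize(a,(800,444),interpolation=cv2.INTER_CUBIC));cv2.imwrite('pics/s20z.png',cv2.resize(b,(500,600),interpolation=cv2.INTER_CUBIC))
E
```

```text
time: 30.7
ee_pos: [0.4437, 0.1624, 0.2512]
tool_rot: [-0.5, 74.4, 9.4]
force: [0.3, 0.4, 0.3]
opening: 0.597
```

View pics/t20z.png

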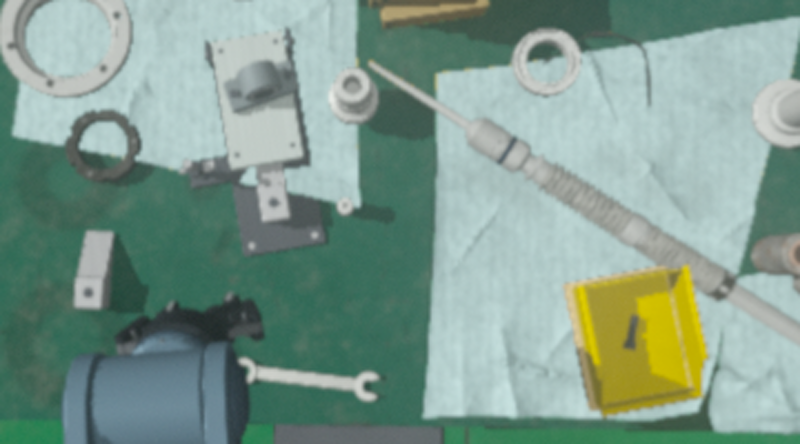

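View pics/w20.png

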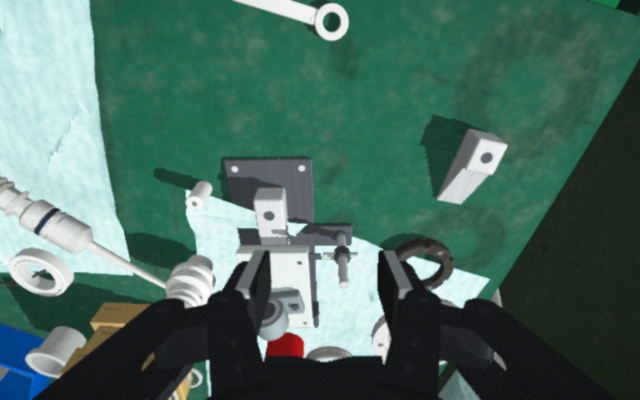

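The screw is in the bin at (632,332) and the wedge is under the roller at (273,195). The dowel, tool holder, short wedge and housing are at their original pixels.

```bash
python3 -c "
from cell import *
print(hand_in())"
```

```text
the job is handed in; nothing more can be done
None
```

The job is done and handed in at about 31 s of the 64 s allowed. The cap screw is in the yellow bin. The long wedge is under the middle of the front roller, thin end first and straight, and it stayed in place when released.

**Pointer height:** my last measurement put the pointer level with the marker within about 0.1 mm, and I trust it to about 0.3 mm. That figure includes a correction of about 0.9 mm, because the plate's tilt moves the pointer back and makes it look higher from the camera. Without the correction it would read 0.9 mm high. The wedge's travel gave a similar answer, at about 0.15 mm low.

**Other parts:** in the final top view, the short wedge, dowel, tool holder and housing are where they started. The marker's measured height did not change between looks. The highest force I read was about 19 N at the wrist, well under the limits.

**Disagreements:**
- An early wrist picture, taken while the arm was still moving, put the screw about 8 mm off. I corrected that from a closer view before gripping.
- The two height readings before the last push disagreed by up to 0.5 mm with what the wedge's travel predicted.
- The wrist's fifth joint came within 0.05° of its lower limit during two of the looks, but no reading went past it.

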